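# Load a peg rail into the sloping drill jig

## Robot

A 7-joint arm with a two-finger parallel gripper is mounted at the origin on the work surface. World frame = base frame: x ahead of the robot, y to its left, z up, the work surface at z = 0. Lengths are in m, angles in degrees, forces in N, time in s.
With the tool pointing down it reaches from about 0.425 to 0.875 m from the base axis. Payload 4.7 kg.
Tool frame: the origin (TCP) lies on the centre line of the jaws, within the pads' length; the fingertips stand 11 mm ahead of it and the grasp point (between the pads) lies 8 mm behind it; z points along the fingers, y is the direction in which the jaws open and shut (so a half turn about z gives the same grasp; the last joint's range is limited). The gripper opens to 87 mm and grips with 3 to 60 N. Pads are 19 mm wide; open, the fingers measure 117 mm over their backs; the gripper's body (75 mm by 190 mm) begins 51 mm behind the grasp point.
Start: joints at [-63.077, 18.392, -4.016, 83.108, 1.295, 78.541, -3.26], TCP at [0.286, 0.584, 0.234] pointing down, gripper open.
Joint ranges: [-163.93, 163.93], [-17.29, 119.83], [-79.2, 71.16], [3.27, 140.29], [-89.18, 269.18], [5.43, 117.66], [-154.24, 154.24]. Speed limits (degrees/s): [147.25, 147.25, 180, 180, 180, 180, 180].

## Interface

Orientations are given as [roll, pitch, yaw] about the fixed x, y, z axes, in that order (R = Rz(yaw) Ry(pitch) Rx(roll)).
In Python, from cell import env gives the robot as it stands.
- The arm moves only by the tool servo_tool, never from a script. Its argument "moves" is text: rows parted by semicolons, each of 7 numbers parted by spaces: the shift along the tool's x, y, z as a fraction of full scale, then the turn, a rotation vector about the tool's x, y, z as a fraction of full scale, then the gripper's target within -1 to 1 (shut at 1, half-way at 0, fully open at -1). A call has 1 to 20 rows; each row shifts and turns the pose as measured when the row begins, along the tool's axes as they then stand; what a row does not reach is not made up. Full scale, the value 1, is 1000 mm for a shift and 0.5 rad for a turn. A row lasts 1/12 s, in which the tool goes at most 41.7 mm and 7.16 degrees, less where a joint would pass 70% of its speed; a pose out of reach is approached as far as the arm can. A call with a number of a shift or a turn outside -1 to 1 is refused whole. A call with a gripper value outside its range is refused whole. The fingers move at their own pace and stop on an object; "squeeze" is the grip in N (left out, the last holds). Time passes only in rows, so rows that do not move let the fingers close. It gives the time, the measured TCP pose, the force and the opening at its end, in the units of the state.
- env.get_obs(): the state, without advancing time (a new reading comes with each control period).
- env.read_camera(name): name is "side" or "top" or "wrist"; returns a dict with "img" (384x512x3 uint8, red, green, blue), "range_z" (384x512 float32, m along the optical axis (not along the pixel's ray), 0 where there is no reading), "mtx" (3x3 intrinsics, pixels), "k1" (the pictures are not rectified: a ray, as slopes to the right and down, at radius r is drawn at 1 + k1 r^2 times it, then the intrinsics apply), "T" (4x4, takes a point from camera to world coordinates); the wrist camera has in their place "hand_eye" (4x4, takes a point from camera to tool coordinates, whose origin is the TCP and whose axes are the flange's). Camera axes: x right, y up, looking along -z (the intrinsics and any distortion apply to the point x, -y, -z); pixel columns grow to the right and rows downward; lengths in m; the calibration is good to about 2 mm. A picture is of the moment at which its call begins: read the wrist's pose just before it.
- env.sign_off(): hands the job in, once; it reports no verdict.
The state is a dict: "time_s": time; "qpos": joint angles; "joint_velocities": joint speeds; "effort": joint torques, N m; "tool_pos": TCP position; "tool_rot": TCP orientation; "force": force on the tool from outside, world axes, zero at the start; "wrist_torque": the same for the moment, N m; "grip_width": finger opening in m.
Only numpy, scipy, OpenCV 4.12 (cv2) and the standard library are available. Lean on these libraries where they do the work, as an engineer would, in place of code of your own. Each camera call takes 0.05 s, during which the arm holds its last target.

## Task

Load the plain wooden strip into the sloping drill jig: lay it flat on the low end of the bed, then push it up under the bush plate until its end is fully home on the buffer of the stop screw, pressed home with some 5 to 10 N and never more than 15 N. Then swing the cam lever round, without forcing it, until the cam grips the strip tight against the fence, its end still resting on the buffer, and let go; leave the other things on the bench where they are.

Things in the scene. Friction and masses are not known exactly. Their poses are not given: they have to be found in the camera images.
- bed: sloping white-faced bed of the drill jig, fixed, rising at 7 degrees. Origin on its surface at the top end, under the middle line of a strip lying against the fence; x points up the slope, y to the left looking up it, z square out of the bed. Surface z = 0 from x = -350 to +20 mm, y = -42 to +80 mm; low end 23 mm, top end 68 mm over the bench
- fence_mid (a point): top inner edge of the fence, at x = -165 mm: a wooden lath along the whole right side of the bed, only 9 mm high and 22 mm wide, its inner face at y = -22.5 mm in the bed's frame; axes as the bed's
- bush (a point): top of the steel drill bush, at x = -102.5, y = 0, z = 55 mm in the bed's frame, on the aluminium bush plate that bridges the strip's way: x = -125 to -80 mm, y = -44.5 to +21.5 mm, underside at z = 42 mm, top at z = 50 mm. Only a riser on the fence side (y below -24.5 mm) carries it
- stop: end stop at the top of the bed: a wooden block, 22 x 75 x 34 mm, origin and axes as the bed's, with a stop screw through it. The strip butts on the screw's round black rubber buffer (24 mm across, 18 mm over the bed), which gives 1 mm per 3 N. The screw is set anew for each job and not measured: the buffer's face is at x = -16 to -66 mm in the bed's frame
- cam: round wooden cam, a disc of 44 mm diameter between z = 3 and 26 mm over the bed, on the left of the strip's way. Origin at the disc's centre, in the bed's surface plane. It turns with the lever about a pivot square to the bed at x = -105, y = +53 mm in the bed's frame, 12 mm from the disc's centre
- pivot (a joint): angle of cam and lever in rad, 0 = open, at most 1.6, grows anticlockwise seen from above. The lever points 1.48 rad plus this from the bed's x axis towards y: out to the side when open, swinging down the slope to close. On a strip against the fence the cam starts to press at about 0.95 and tightens within some tenths of a rad. Friction 0.3 N m, more once it presses; stays where left
- lever: the cam's lever, a wooden bar 14 mm wide and 12 mm high at z = 26 to 38 mm over the bed's plane, from 12 to 92 mm from the pivot. Origin on the pivot, in the bed's surface plane; x points along the bar, z as the bed's. At the hub a steel nut reaches z = 48 mm. Beyond y = +80 mm it stands over the open bench
- lever_end (a point): point in the middle of the lever's bar, 80 mm from the pivot, at z = 32 mm over the bed's plane. Pushed here, the lever runs with about 4 N and is tight when it takes 8 to 15 N; 25 N is forcing it
- blank_mid (a point): centre of the plain strip to be loaded: a bare dark-brown wooden bar 200 mm long (its x axis), 45 mm wide (y), 38 mm high (z), without pegs; heavy hardwood, about 0.3 to 0.5 kg. It lies flat on the bench at the start; either end may go first. On the bed and against the fence its centre is at y = 0, z = 19 mm in the bed's frame. It stays on the slope by friction
- blank: the same plain strip, origin at the centre of its underside, axes as above
- drilled_rail: finished rail, not to be moved: the same bar with three turned pegs standing 57 mm out of its top (95 mm tall in all); origin at the centre of its underside
- peg_a: turned wooden peg standing on its head, 28 mm across, 52 mm tall, not to be moved; origin under it
- peg_b: another such peg, not to be moved; origin under it
- offcut: short offcut of wood, 75 x 45 x 38 mm, not to be moved; origin under its centre
- mallet: wooden mallet lying on the bench, about 300 mm long, its head 75 mm high, not to be moved; origin on the bench under its handle
There are look-alikes about, which are no part of the job. What is shaped like the blank but green is not meant.

How it is judged (in metres and radians):
On the way, in this order (a step that is already met when the one before it is completed fails the run):
1. the strip lies flat and lengthwise on the lower part of the bed, its leading end short of the bush (angle between the x axis of blank and the x axis of bed, either way round below 0.05 rad and z of blank_mid in the frame of bed between 0.0165 and 0.0215 m and y of blank_mid in the frame of bed between -0.003 and 0.03 m and angle between the z axis of blank and the z axis of bed, either way round below 0.03 rad and x of blank_mid in the frame of bed between -0.29 and -0.2 m and contact force between blank and bed above 0.3 N), for 0.1 s.
2. the strip, flat on the bed, is pressed home on the stop's buffer with more than 3 N, the cam not yet tight (z of blank_mid in the frame of bed between 0.0165 and 0.0215 m and angle between the z axis of blank and the z axis of bed, either way round below 0.03 rad and contact force between blank and stop above 3 N and contact force between cam and blank below 3 N), for 0.15 s.
At the end, for the whole second after the job is handed in: The strip lies flat on the bed (within 0.03 rad; its centre 16.5 to 21.5 mm over it), its end within 1.5 mm of the buffer (centre to centre 106 mm when touching), within 2 mm of the fence and 0.02 rad of its line; the cam presses on it with over 4 N and it is at rest (z of blank_mid in the frame of bed between 0.0165 and 0.0215 m and angle between the z axis of blank and the z axis of bed, either way round below 0.03 rad and distance between blank_mid and buffer_c0 below 0.1075 m and y of blank_mid in the frame of bed between -0.003 and 0.002 m and angle between the x axis of blank and the x axis of bed, either way round below 0.02 rad and contact force between cam and blank above 4 N and linear speed of blank below 0.01 m/s).
It fails at once if the strip is rammed or pressed against the stop with more than 15 N (contact force between blank and stop above 15 N).
It fails at once if the lever or cam is forced with more than 25 N (contact force between any of the arm, the fingers and lever above 25 N).
It fails at once if another thing on the bench is moved by more than 20 mm or tipped (distance of any of drilled_rail, peg_a, peg_b, mallet, offcut from where it was at the start of the episode above 0.02 m or angle between any of drilled_rail, peg_a, peg_b, mallet, offcut's own z axis and vertical above 0.3 rad).
It also fails if it takes over 72 s, if anything falls off the work surface, if the arm or the gripper's body presses on something with over 40 N, if the wrist force passes 120 N, or if a joint passes its speed limit or range.

## Working session

There is one attempt and no reset: what is moved stays moved. The work goes in short steps, Python scripts to look and compute and a tool call to move; the robot and the scene stay as the last step left them, time stands still between calls to the robot, and variables do not carry over. Pictures are saved under pics/ and viewed, and the job is handed in when it is done.

Besides the shell and the picture viewer there is one more tool, called after ">>>" as name(argument=value, ...) on one line, values as JSON. servo_tool: Moves the arm, as the interface text tells. Its arguments: {"type":"object","properties":{"moves":{"type":"string"},"squeeze":{"type":"number"}},"required":["moves"]}

```bash
ls; mkdir -p pics
python3 - <<'E'
from cell import env
import cv2,numpy as np
print(env.get_obs())
for n in ["side","top","wrist"]:
    d=env.read_camera(n)
    cv2.imwrite(f"pics/{n}0.png",cv2.cvtColor(d["img"],cv2.COLOR_RGB2BGR))
    np.savez(f"{n}0.npz",**d)
    print(n,d["mtx"].tolist(),d["k1"],d.get("T",d.get("hand_eye")), (d["range_z"]>0).mean())
E
```

```text
pics
{'time_s': 0.0, 'qpos': array([-63.07714638,  18.43685667,  -4.01572265,  83.1762291 ,
         1.29676821,  78.54230231,  -3.2585967 ]), 'joint_velocities': array([-0.02872447,  0.10204437, -0.00629207, -0.01149701,  0.08102821,
        0.12882852,  0.09583571]), 'effort': array([ 2.95278733e-05, -4.91289318e+01, -4.03697211e-01, -3.12529886e+01,
       -6.39509107e-02,  4.36582498e-02,  1.52263888e-04]), 'tool_pos': array([0.28592346, 0.58312082, 0.2324749 ]), 'tool_rot': array([-1.79889959e+02,  7.61637232e-03,  1.53888870e+02]), 'force': array([ 0.53876929, -0.06678799,  0.33114296]), 'wrist_torque': array([ 0.0093664 , -0.03828118,  0.01282188]), 'grip_width': 0.08695959489047665}
side [[372.7500377745041, 0.0, 253.91426418695139], [0.0, 372.7500377745041, 195.3780931748533], [0.0, 0.0, 1.0]] -0.044513996508650414 [[ 0.99715286  0.04645833 -0.0593952   0.50590809]
 [-0.0753838   0.59476475 -0.80035753 -0.72604453]
 [-0.0018571   0.80255624  0.59657358  0.66812536]
 [ 0.          0.          0.          1.        ]] 0.9957682291666666
top [[379.95754802344493, 0.0, 245.7163977701098], [0.0, 379.95754802344493, 192.51428828552633], [0.0, 0.0, 1.0]] -0.12567675837951206 [[ 0.02648574  0.97827817 -0.20559747  0.30340185]
 [-0.99964663  0.0263852  -0.00323112  0.05432082]
 [ 0.0022638   0.2056104   0.97863131  1.19728862]
 [ 0.          0.          0.          1.        ]] 0.9958648681640625
wrist [[300.86184342703194, 0.0, 256.41227613192143], [0.0, 300.86184342703194, 193.55021261623688], [0.0, 0.0, 1.0]] -0.07535623362291641 [[-4.77091258e-04  9.62850008e-01  2.70036359e-01  7.33641613e-02]
 [ 9.99999390e-01  1.90309554e-04  1.08819202e-03  1.76575456e-04]
 [ 9.96375195e-04  2.70036714e-01 -9.62849511e-01 -1.50636268e-01]
 [ 0.00000000e+00  0.00000000e+00  0.00000000e+00  1.00000000e+00]] 0.9958140055338541
```

View pics/top0.png

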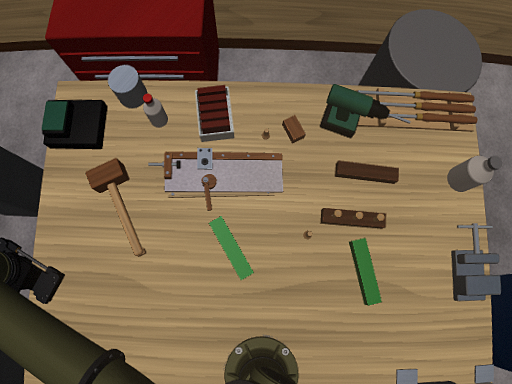

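View pics/side0.png

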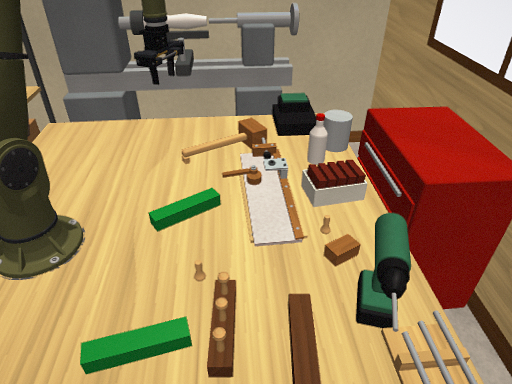

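View pics/wrist0.png

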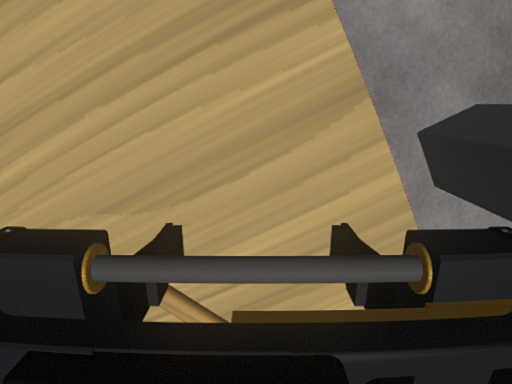

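```bash
cat > h.py <<'E'
import numpy as np,cv2
def rays(d,uv):
    uv=np.atleast_2d(np.array(uv,float)); K=d["mtx"]
    p=np.stack([(uv[:,0]-K[0,2])/K[0,0],(uv[:,1]-K[1,2])/K[1,1]],1)
    s=p.copy(); k=float(d["k1"])
    for _ in range(20): s=p/(1+k*(s**2).sum(1,keepdims=True))
    return np.c_[s[:,0],-s[:,1],-np.ones(len(s))]
def TT(d,obs=None):
    if "T" in d: return d["T"]
    from scipy.spatial.transform import Rotation as R
    M=np.eye(4); M[:3,:3]=R.from_euler("xyz",obs["tool_rot"],degrees=True).as_matrix(); M[:3,3]=obs["tool_pos"]
    return M@d["hand_eye"]
def pts(d,uv,T=None):
    T=d["T"] if T is None else T
    uv=np.atleast_2d(uv).astype(int); z=d["range_z"][uv[:,1],uv[:,0]]
    P=rays(d,uv)*z[:,None]; return P@T[:3,:3].T+T[:3,3]
def onplane(d,uv,n,c,T=None):  # n.x=c
    T=d["T"] if T is None else T
    r=rays(d,uv)@T[:3,:3].T; o=T[:3,3]
    t=(c-o@n)/(r@n); return o+r*t[:,None]
def proj(d,P,T=None):
    T=d["T"] if T is None else T
    q=(np.atleast_2d(P)-T[:3,3])@T[:3,:3]; s=np.c_[q[:,0]/-q[:,2],-q[:,1]/-q[:,2]]
    s=s*(1+float(d["k1"])*(s**2).sum(1,keepdims=True)); K=d["mtx"]
    return np.c_[s[:,0]*K[0,0]+K[0,2],s[:,1]*K[1,1]+K[1,2]]
E
python3 - <<'E'
from h import *
t=dict(np.load("top0.npz")); s=dict(np.load("side0.npz"))
big=lambda im,x0,y0,x1,y1,f:cv2.resize(cv2.cvtColor(im[y0:y1,x0:x1],cv2.COLOR_RGB2BGR),None,fx=f,fy=f,interpolation=cv2.INTER_CUBIC)
cv2.imwrite("pics/tb.png",big(t["img"],140,130,300,220,5))
cv2.imwrite("pics/sb.png",big(s["img"],200,130,330,250,5))
cv2.imwrite("pics/tr.png",big(t["img"],300,140,420,240,5))
for n,uv in dict(blank=(367,172),rail=(345,217),offcut=(293,129),g1=(232,248),g2=(366,271),bench=(300,240)).items(): print(n,pts(t,uv))
E
```

```text
blank [[ 0.62420801 -0.3276992   0.0389273 ]]
rail [[ 0.47746536 -0.25201792  0.03872055]]
offcut [[ 0.76180419 -0.08985424  0.03849787]]
g1 [[0.37398424 0.09521633 0.037018  ]]
g2 [[ 0.31270628 -0.31312933  0.04199748]]
bench [[ 0.40652211 -0.11666622  0.00128332]]
```

View pics/tb.png

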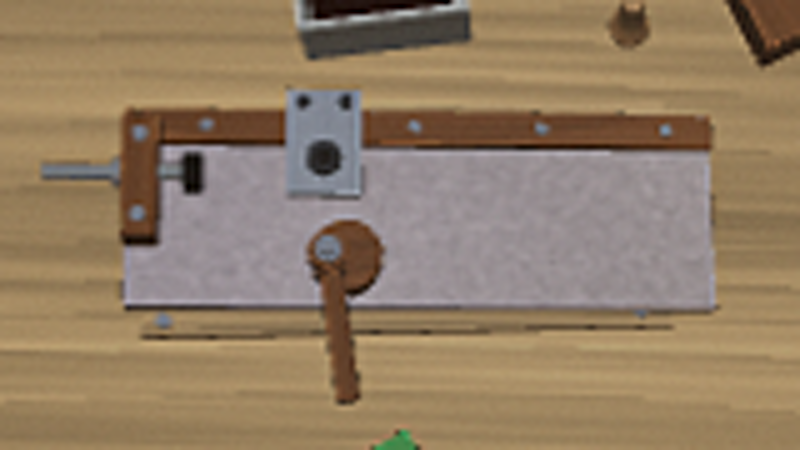

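View pics/sb.png

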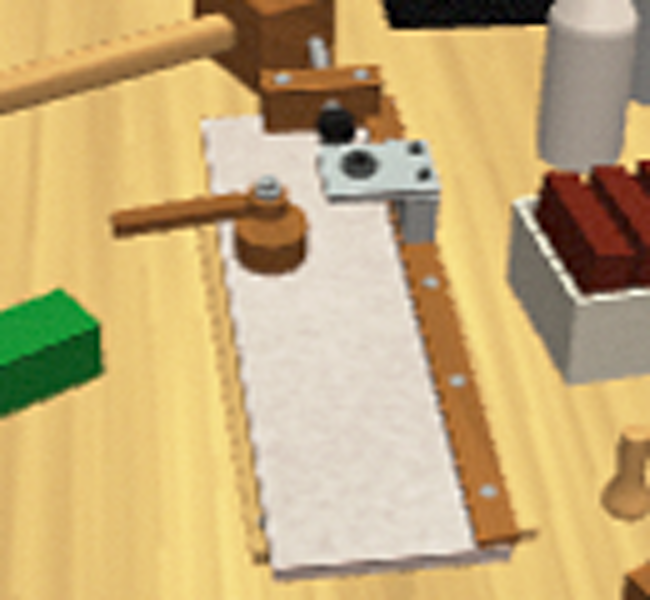

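View pics/tr.png

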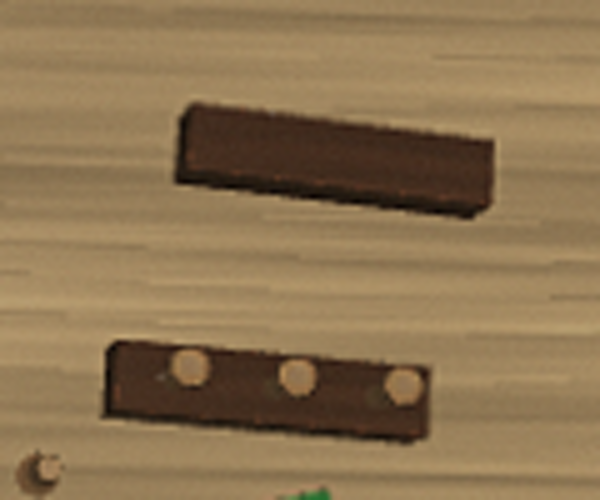

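The possible confusions are: the plain dark bar at (367,172), the pegged rail at (353,217), green bars at (232,248) and (366,271), red bars in the tray at (213,110), and the offcut at (293,129). The crop shows a bare dark-brown bar without pegs at (367,172), so that is the blank. Next I'll measure it and the bed.

```bash
cat > meas.py <<'E'
from h import *
t=dict(np.load("top0.npz")); s=dict(np.load("side0.npz"))
def cloud(d):
    H,W=d["range_z"].shape; u,v=np.meshgrid(np.arange(W),np.arange(H))
    P=pts(d,np.c_[u.ravel(),v.ravel()]); return P.reshape(H,W,3)
if __name__=="__main__":
  for n,d in (("top",t),("side",s)):
    C=cloud(d); im=d["img"].astype(int)
    bench=C[(abs(C[...,2])<.01)&(C[...,0]>.3)&(C[...,0]<.7)&(abs(C[...,1])<.4)]
    print(n,"bench z",np.median(bench[:,2]))
    # blank top
    m=(abs(C[...,0]-.624)<.08)&(abs(C[...,1]+.33)<.14)&(C[...,2]>.031)&(C[...,2]<.045)&(im.sum(2)<200)
    P=C[m]; r=cv2.minAreaRect((P[:,:2]*1000).astype(np.float32)); print("blank",m.sum(),r,P[:,2].mean())
    # rail
    m=(abs(C[...,0]-.49)<.06)&(abs(C[...,1]+.28)<.14)&(C[...,2]>.031)&(C[...,2]<.045)&(im.sum(2)<260)
    P=C[m]; print("rail",m.sum(),cv2.minAreaRect((P[:,:2]*1000).astype(np.float32)))
    # bed white
    mx=im.max(2); mn=im.min(2)
    m=(mn>130)&(mx-mn<35)&(C[...,0]>.5)&(C[...,0]<.72)&(C[...,1]>-.15)&(C[...,1]<.33)&(C[...,2]>.015)&(C[...,2]<.075)
    m=cv2.morphologyEx(m.astype(np.uint8),cv2.MORPH_OPEN,np.ones((3,3)))>0
    P=C[m]
    for _ in range(5):
        c=P.mean(0); nn=np.linalg.svd(P-c,full_matrices=False)[2][2]; nn*=np.sign(nn[2]); e=(P-c)@nn; P=P[abs(e)<.004]
    print("bed",m.sum(),len(P),"n",nn,"slope",np.degrees(np.arccos(nn[2])),"dir",np.degrees(np.arctan2(-nn[1],-nn[0])),"c",c)
    print(cv2.minAreaRect((P[:,:2]*1000).astype(np.float32)),P.min(0),P.max(0))
    cv2.imwrite(f"pics/m_{n}.png",m.astype(np.uint8)*255)
E
python3 meas.py
```

```text
top bench z 0.001379443948793746
blank 827 ((629.0230712890625, -330.5524597167969), (202.4206085205078, 45.451454162597656), 85.2363052368164) 0.03963385665601293
rail 719 ((476.259033203125, -280.952392578125), (199.07223510742188, 46.31632614135742), 86.12083435058594)
bed 3013 2788 n [ 0.00769133 -0.12077497  0.99265011] slope 6.950951933207811 dir 93.64385574574841 c [0.5981068  0.11243434 0.04546389]
((600.4620361328125, 126.37664794921875), (100.11988830566406, 364.1389465332031), 3.0202219486236572) [ 0.54144862 -0.05645681  0.02135313] [0.65623034 0.30689729 0.07214216]
side bench z -0.00117472376668748
blank 816 ((627.2273559570312, -328.15570068359375), (188.6793670654297, 44.28293991088867), 84.80201721191406) 0.03690526981591425
rail 1490 ((476.6693420410156, -280.9521789550781), (199.59649658203125, 45.41096878051758), 85.92797088623047)
bed 2747 2711 n [ 0.00565258 -0.12122239  0.99260928] slope 6.9702583319258435 dir 92.66975708220937 c [0.60038667 0.07906209 0.03827169]
((597.5889282226562, 125.78502655029297), (102.50935363769531, 364.7889404296875), 2.8604319095611572) [ 0.54014732 -0.05594065  0.01924133] [0.65749323 0.30656392 0.06822319]
```

>>> servo_tool(moves="0 0 0 0 0 0.24 -1;0 0 0 0 0 0.24 -1;0 0 0 0 0 0.24 -1;0 0 0 0 0 0.24 -1;0 0 0 0 0 0.24 -1;0 0 0 0 0 0.24 -1;0 0 0 0 0 0.24 -1;0 0 0 0 0 0.24 -1;0 0 0 0 0 0.24 -1;0 0 0 0 0 0.24 -1")

```text
time_s: 0.98
tool_pos: [0.2849, 0.5809, 0.2275]
tool_rot: [-179.8, 0.6, 82.4]
force: [-0.3, -0.3, 0.8]
grip_width: 0.0868
```

```bash
cat > go.py <<'E'
import sys,numpy as np
from scipy.spatial.transform import Rotation as R
from cell import env
# usage: go.py x y z roll pitch yaw -> total deltas in present tool axes
o=env.get_obs(); M=R.from_euler("xyz",o["tool_rot"],degrees=True)
print("t",round(o["time_s"],2),"pos",np.round(o["tool_pos"],4),"rot",np.round(o["tool_rot"],2),"F",np.round(o["force"],2),"w",round(o["grip_width"],4))
if len(sys.argv)>1:
    a=[float(v) for v in sys.argv[1:]]
    print("shift tool mm",np.round(M.inv().apply(np.array(a[:3])-o["tool_pos"])*1000,1))
    print("turn scale",np.round((M.inv()*R.from_euler("xyz",a[3:],degrees=True)).as_rotvec()/0.5,4))
E
python3 go.py 0.628 -0.33 0.2 180 0 85.2
```

```text
t 0.98 pos [0.2849 0.5809 0.2275] rot [-179.81    0.58   82.45] F [-0.35 -0.35  0.77] w 0.0868
shift tool mm [-857.6  459.9   34.6]
turn scale [-0.0073  0.0201 -0.0961]
```

>>> servo_tool(moves="-0.0357 0.0192 -0.001 0 0 -0.05 -1;-0.0357 0.0192 -0.001 0 0 0 -1;-0.0357 0.0192 -0.001 0 0 0 -1;-0.0357 0.0192 -0.001 0 0 0 -1;-0.0357 0.0192 -0.001 0 0 0 -1;-0.0357 0.0192 -0.001 0 0 0 -1;-0.0357 0.0192 -0.001 0 0 0 -1;-0.0357 0.0192 -0.001 0 0 0 -1;-0.0357 0.0192 -0.001 0 0 0 -1;-0.0357 0.0192 -0.001 0 0 0 -1;-0.0357 0.0192 -0.001 0 0 0 -1;-0.0357 0.0192 -0.001 0 0 0 -1;-0.0357 0.0192 -0.001 0 0 0 -1;-0.0357 0.0192 -0.001 0 0 0 -1")

```text
time_s: 2.15
tool_pos: [0.4947, 0.0479, 0.2383]
tool_rot: [-179.4, 0.6, 84.8]
force: [1.2, 0.4, 0.4]
grip_width: 0.0873
```

```bash
python3 go.py 0.628 -0.33 0.2 180 0 85.2
```

```text
t 2.15 pos [0.4947 0.0479 0.2383] rot [-179.35    0.55   84.77] F [1.19 0.44 0.37] w 0.0873
shift tool mm [-363.8  167.6   39.9]
turn scale [-0.0226  0.0192 -0.015 ]
```

>>> servo_tool(moves="-0.036 0.0166 0.004 -0.0022 0.002 -0.0015 -1;-0.036 0.0166 0.004 -0.0022 0.002 -0.0015 -1;-0.036 0.0166 0.004 -0.0022 0.002 -0.0015 -1;-0.036 0.0166 0.004 -0.0022 0.002 -0.0015 -1;-0.036 0.0166 0.004 -0.0022 0.002 -0.0015 -1;-0.036 0.0166 0.004 -0.0022 0.002 -0.0015 -1;-0.036 0.0166 0.004 -0.0022 0.002 -0.0015 -1;-0.036 0.0166 0.004 -0.0022 0.002 -0.0015 -1;-0.03 0.0166 0.004 -0.0022 0.002 -0.0015 -1;0 0 0 0 0 0 -1;0 0 0 0 0 0 -1")

```text
time_s: 3.07
tool_pos: [0.6169, -0.3084, 0.1982]
tool_rot: [-179.9, 0.2, 84.7]
force: [-0.2, 0.3, 0.8]
grip_width: 0.0869
```

```bash
python3 go.py 0.628 -0.33 0.2 180 0 85.2
python3 - <<'E'
from cell import env
from h import *
o=env.get_obs(); d=env.read_camera("wrist"); np.savez("w1.npz",T=TT(d,o),**d)
cv2.imwrite("pics/w1.png",cv2.cvtColor(d["img"],cv2.COLOR_RGB2BGR))
E
```

```text
t 3.07 pos [ 0.6169 -0.3084  0.1982] rot [-179.88    0.21   84.75] F [-0.19  0.34  0.77] w 0.0869
shift tool mm [-20.5  13.1  -1.8]
turn scale [-0.0044  0.0072 -0.0158]
```

View pics/w1.png

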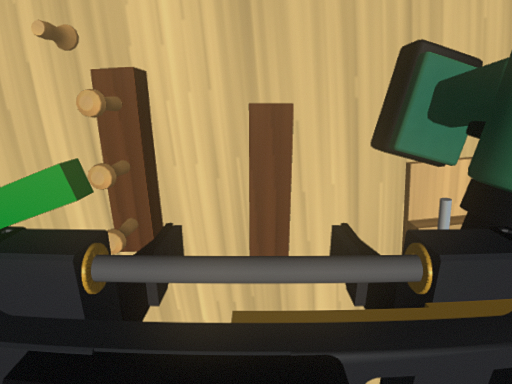

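Run:
```python
from h import *
d=dict(np.load("w1.npz")); T=d["T"]; im=d["img"].astype(int)
g=im.sum(2)
L=[];Rr=[]
for v in range(112,222,6):
    row=g[v]; dark=np.where(row[235:310]<250)[0]+235
    L.append((dark.min()-.5,v));Rr.append((dark.max()+.5,v))
n=np.array([0,0,1.]);
l=onplane(d,L,n,.038,T);r=onplane(d,Rr,n,.038,T)
c=(l+r)/2; p=np.polyfit(c[:,1],c[:,0],1); print("w",np.median(np.linalg.norm(l-r,axis=1)),"azim",90-np.degrees(np.arctan(p[0])))
top=[(u,np.where(g[90:140,u]<250)[0].min()+90-.5) for u in range(255,290,5)]
e=onplane(d,top,n,.038,T).mean(0); print("end",e)
az=np.radians(90)-np.arctan(p[0]); ax=np.array([np.cos(az),np.sin(az)])
print("center",np.polyval(p,e[1])-.1*ax[0],e[1]-.1*ax[1])
print("depth z on top",pts(d,[(270,150),(270,200)],T)[:,2])
```

```text
w 0.0436929192976363 azim 84.81120441630597
end [ 0.63764337 -0.23098448  0.038     ]
center 0.6291113937191276 -0.3305746872474407
depth z on top [0.03787401 0.03738154]
```

```bash
python3 go.py 0.625 -0.3753 0.198 180 0 84.9
```

```text
t 3.12 pos [ 0.6162 -0.3085  0.1979] rot [-179.85    0.25   84.74] F [-1.08  0.1  -0.62] w 0.0873
shift tool mm [-65.7  14.8   0.2]
turn scale [-0.0053  0.0086 -0.0057]
```

>>> servo_tool(moves="-0.033 0.0075 0.03 -0.005 0.008 -0.005 -1;-0.033 0.0075 0.03 0 0 0 -1;0 0 0.03 0 0 0 -1;0 0 0.02 0 0 0 -1;0 0 0 0 0 0 -1;0 0 0 0 0 0 -1")

```text
time_s: 3.62
tool_pos: [0.6304, -0.3615, 0.092]
tool_rot: [179.6, -0.4, 85.7]
force: [-0.4, 0.3, 1.2]
grip_width: 0.0869
```

```bash
python3 go.py 0.625 -0.3753 0.025 180 0 84.9
```

```text
t 3.62 pos [ 0.6304 -0.3615  0.092 ] rot [179.6   -0.39  85.66] F [-0.39  0.31  1.18] w 0.0869
shift tool mm [-14.6  -4.8  66.8]
turn scale [ 0.0139 -0.0136  0.0265]
```

>>> servo_tool(moves="-0.007 -0.0025 0.022 0.007 -0.007 0.015 -1;-0.007 -0.0025 0.02 0.006 -0.006 0.01 -1;0 0 0.012 0 0 0 -1;0 0 0.006 0 0 0 -1;0 0 0 0 0 0 -1")

```text
time_s: 4.03
tool_pos: [0.6324, -0.3679, 0.0403]
tool_rot: [179.2, -0.1, 85.6]
force: [-0.7, -0.5, -0.6]
grip_width: 0.0869
```

```bash
python3 go.py 0.625 -0.3753 0.025 180 0 84.9
```

```text
t 4.03 pos [ 0.6324 -0.3679  0.0403] rot [ 1.7923e+02 -9.0000e-02  8.5550e+01] F [-0.66 -0.51 -0.6 ] w 0.0869
shift tool mm [-8.  -7.  15.2]
turn scale [ 0.0268 -0.0034  0.0227]
```

>>> servo_tool(moves="-0.008 -0.008 0.009 0.027 0 0.022 -1;0 0 0.004 0 0 0 -1;0 0 0 0 0 0 -1")

```text
time_s: 4.28
tool_pos: [0.6264, -0.3743, 0.0302]
tool_rot: [179.8, -0.1, 85.1]
force: [0.4, 0.4, -0.7]
grip_width: 0.0868
```

```bash
python3 go.py 0.625 -0.3753 0.025 180 0 84.9
```

```text
t 4.28 pos [ 0.6264 -0.3743  0.0302] rot [ 1.7976e+02 -8.0000e-02  8.5070e+01] F [ 0.4   0.39 -0.73] w 0.0868
shift tool mm [-1.1 -1.3  5.2]
turn scale [ 0.0083 -0.0027  0.0058]
```

Good; last descent, then grip.

>>> servo_tool(moves="-0.001 -0.001 0.005 0.008 0 0.005 -1;0 0 0 0 0 0 -1;0 0 0 0 0 0 0.8;0 0 0 0 0 0 0.8;0 0 0 0 0 0 0.8;0 0 0 0 0 0 0.8;0 0 0 0 0 0 0.8;0 0 0 0 0 0 0.8", squeeze=55)

```text
time_s: 4.95
tool_pos: [0.626, -0.3766, 0.0267]
tool_rot: [179.9, -0.0, 84.9]
force: [-0.5, 0.3, -0.7]
grip_width: 0.0549
```

```bash
python3 go.py 0.625 -0.3753 0.2 180 0 84.9
```

```text
t 4.95 pos [ 0.626  -0.3766  0.0267] rot [ 1.7987e+02 -1.0000e-02  8.4870e+01] F [-0.54  0.26 -0.69] w 0.0549
shift tool mm [   1.2   -0.7 -173.3]
turn scale [ 0.0046 -0.0002 -0.0011]
```

>>> servo_tool(moves="0 0 0 0 0 0 1;0 0 0 0 0 0 1;0 0 0 0 0 0 1;0 0 0 0 0 0 1;0 0 0 0 0 0 1")

```text
time_s: 5.37
tool_pos: [0.6257, -0.3766, 0.0268]
tool_rot: [179.9, -0.0, 84.9]
force: [0.8, -0.8, -0.0]
grip_width: 0.0446
```

>>> servo_tool(moves="0 0 -0.01 0 0 0 1;0 0 -0.01 0 0 0 1;0 0 -0.02 0 0 0 1;0 0 -0.03 0 0 0 1;0 0 -0.03 0 0 0 1;0 0 -0.03 0 0 0 1;0 0 0 0 0 0 1")

```text
time_s: 5.95
tool_pos: [0.6218, -0.3742, 0.1581]
tool_rot: [-179.4, -0.2, 84.8]
force: [1.6, -1.1, -1.8]
grip_width: 0.0447
```

Run:
```python
from cell import env
from h import *
o=env.get_obs(); print(o["tool_pos"],o["tool_rot"],o["force"],o["grip_width"])
d=env.read_camera("wrist"); np.savez("w2.npz",T=TT(d,o),**d)
s=env.read_camera("side")
cv2.imwrite("pics/w2.png",np.hstack([cv2.cvtColor(x["img"],cv2.COLOR_RGB2BGR)[:,:400] for x in (d,s)]))
```

```text
[ 0.6218024  -0.37424877  0.15806074] [-179.38729243   -0.2070173    84.82364155] [ 1.60815797 -1.08029808 -1.76550268] 0.044694210872897815
```

View pics/w2.png

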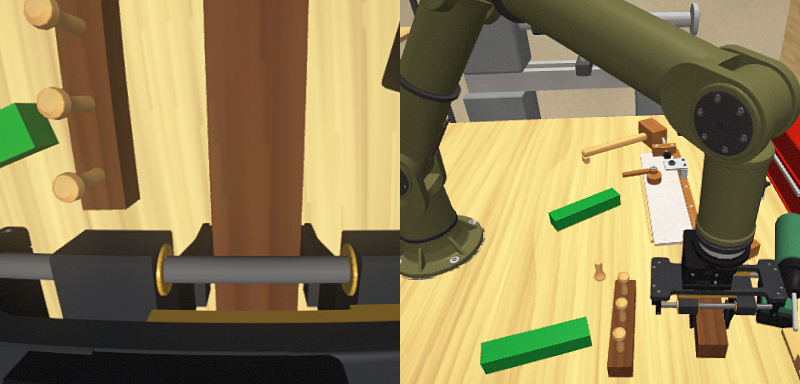

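```bash
cat > bed.py <<'E'
from h import *
from scipy.spatial.transform import Rotation as R
def bedT(O,yaw):
    M=np.eye(4); M[:3,:3]=(R.from_euler("z",yaw,degrees=True)*R.from_euler("y",-7,degrees=True)).as_matrix(); M[:3,3]=O; return M
if __name__=="__main__":
  from scipy.optimize import least_squares
  t=dict(np.load("top0.npz")); s=dict(np.load("side0.npz"))
  B=np.array
  ft=[((204.6,161.4),(-102.5,0,55)),((282,160),(-350,-22.5,9)),((283,191.6),(-350,80,0)),((164.8,190.8),(20,80,0)),((197.5,148),(-80,-44.5,50)),((212,168.8),(-125,21.5,50)),((205.6,179.5),(-105,53,48))]
  fs=[((271.8,162.6),(-102.5,0,55)),((254.6,245),(-350,80,0)),((240.8,154.2),(20,80,0)),((253.2,167.2),(-105,53,48)),((284,158),(-80,-44.5,50)),((266,170.3),(-125,21.5,50))]
  def res(p,which="ts",full=False):
    M=bedT([p[0],p[1],.0656],p[2]); e=[]
    for f,d,k in ((ft,t,"t"),(fs,s,"s")):
      if k in which:
        P=B([q for _,q in f])/1000@M[:3,:3].T+M[:3,3]; e.append(proj(d,P)-B([u for u,_ in f]))
    return np.vstack(e) if full else np.vstack(e).ravel()
  for w in ("ts","t","s"):
    r=least_squares(lambda p:res(p,w),[.619,.291,93.],loss="soft_l1",x_scale=[.01,.01,1]); print(w,r.x); print(np.round(res(r.x,w,True),1).tolist())
E
python3 bed.py; python3 go.py
```

```text
ts [ 0.61885978  0.28985641 92.83749725]
[[0.6, -0.1], [0.6, -0.3], [0.4, 0.0], [-0.1, 0.4], [0.2, -0.4], [0.7, -0.0], [0.4, -0.4], [-0.2, -0.6], [-0.2, -1.1], [-0.9, -0.8], [0.1, -1.5], [1.3, -0.4], [-0.8, -1.4]]
t [ 0.61866249  0.2910448  92.78690451]
[[0.2, 0.0], [0.3, -0.1], [0.1, 0.2], [-0.6, 0.5], [-0.2, -0.3], [0.3, 0.1], [-0.1, -0.3]]
s [ 0.61905345  0.2853023  92.81910121]
[[0.0, 0.3], [-0.0, 0.2], [-0.8, -0.1], [0.3, -0.6], [1.5, 0.4], [-0.5, -0.5]]
t 6.05 pos [ 0.6198 -0.3724  0.152 ] rot [-178.99   -0.41   84.82] F [-0.09  0.26 -6.31] w 0.0446
```

```bash
cat > place.py <<'E'
# tool pose for strip centre at bed (x,y), bottom at height h, grip offset along strip
import sys
from bed import *
x,y,h,off,zt=[float(a)/1000 for a in sys.argv[1:6]]
B=bedT([.6188,.290,.0656],92.9)
P=B[:3,:3]@np.array([x-off,y,h+zt])+B[:3,3]
r=(R.from_matrix(B[:3,:3])*R.from_euler("x",180,degrees=True)).as_euler("xyz",degrees=True)
print("target",np.round(P,4),np.round(r,2))
import subprocess
print(subprocess.run(["python3","go.py"]+[str(v) for v in list(P)+list(r)],capture_output=True,text=True).stdout)
E
python3 - <<'E'
from h import *
d=dict(np.load("w2.npz")); he=d["hand_eye"]
uv=[(256,v) for v in range(5,225,20)]
print(np.round(pts(d,uv,he)*1000,1).tolist())
# edges
g=d["img"].astype(int)
for v in (20,100,200):
    row=g[v]; print(v,[ (u,row[u].tolist()) for u in range(195,220,3)][:0]) 
m=(g[...,0]<150)&(g[...,2]<80)
for v in (20,60,100,150,200):
    on=np.where(m[v,190:330])[0]+190; print(v,on.min(),on.max(),np.round(onplane(d,[(on.min(),v),(on.max(),v)],np.array([0,0,1.]),-.0115,he)*1000,1).tolist())
E
python3 place.py -240 1.5 60 46 26.8
```

```text
[[117.3, 0.5, -10.4], [109.5, 0.5, -9.6], [101.0, 0.4, -11.4], [92.9, 0.4, -10.3], [84.5, 0.4, -10.4], [75.9, 0.4, -9.9], [67.0, 0.4, -10.1], [57.7, 0.4, -9.3], [48.5, 0.4, -10.9], [38.9, 0.4, -11.0], [28.7, 0.4, -10.5]]
20 []
100 []
200 []
20 204 307 [[111.2, -21.6, -11.5], [111.2, 22.1, -11.5]]
60 205 306 [[95.0, -21.7, -11.5], [94.9, 22.1, -11.5]]
100 207 305 [[78.1, -21.4, -11.5], [78.1, 22.3, -11.5]]
150 209 303 [[55.7, -21.4, -11.5], [55.7, 22.2, -11.5]]
200 211 301 [[31.5, -21.4, -11.5], [31.5, 22.2, -11.5]]
target [ 0.6322 -0.0041  0.1169] [180.   -7.   92.9]
t 6.05 pos [ 0.6198 -0.3724  0.152 ] rot [-178.99   -0.41   84.82] F [-0.09  0.26 -6.31] w 0.0446
shift tool mm [367.7 -20.2  38.1]
turn scale [-0.0167  0.2272 -0.2837]
```

>>> servo_tool(moves="0.015 -0.001 -0.001 -0.001 0.02 -0.026 1;0.03 -0.001 -0.001 -0.001 0.02 -0.026 1;0.035 0 -0.001 -0.001 0.02 -0.026 1;0.035 0 -0.001 -0.001 0.02 -0.026 1;0.035 0 -0.001 -0.001 0.02 -0.026 1;0.035 0 -0.001 -0.001 0.02 -0.026 1;0.035 0 0 -0.001 0.02 -0.026 1;0.035 0 0 -0.001 0.02 -0.026 1;0.03 0 0 0 0.02 -0.026 1;0.02 0 0 0 0.02 -0.026 1;0.01 0 0 0 0.02 -0.026 1;0 0 0 0 0 0 1;0 0 0 0 0 0 1")

```text
time_s: 7.13
tool_pos: [0.6066, -0.0279, 0.1496]
tool_rot: [-177.0, -8.0, 93.6]
force: [0.2, -0.6, -4.1]
grip_width: 0.0444
```

```bash
python3 place.py -240 1.5 60 46 26.8
```

```text
target [ 0.6322 -0.0041  0.1169] [180.   -7.   92.9]
t 7.13 pos [ 0.6066 -0.0279  0.1496] rot [-176.98   -8.04   93.64] F [ 0.17 -0.57 -4.1 ] w 0.0444
shift tool mm [17.3 28.9 34. ]
turn scale [-0.1088 -0.0355  0.0267]
```

>>> servo_tool(moves="0.009 0.015 0 -0.054 -0.018 0.013 1;0.009 0.014 0.008 -0.054 -0.018 0.013 1;0 0 0.008 0 0 0 1;0 0 0 0 0 0 1;0 0 0 0 0 0 1")

```text
time_s: 7.55
tool_pos: [0.6316, -0.0172, 0.1307]
tool_rot: [-179.6, -6.5, 92.2]
force: [-0.0, -0.0, -4.3]
grip_width: 0.0445
```

```bash
python3 place.py -240 1.5 60 46 26.8;  python3 - <<'E'
from cell import env
from h import *
from bed import bedT
o=env.get_obs(); print(o["tool_pos"],o["tool_rot"],o["force"],o["grip_width"])
d=env.read_camera("wrist"); T=TT(d,o); np.savez("w3.npz",T=T,**d)
im=cv2.cvtColor(d["img"],cv2.COLOR_RGB2BGR)
B=bedT([.6188,.290,.0656],92.9)
for q in ((-350,-22.5,9),(-165,-22.5,9),(0,-22.5,9),(-350,80,0),(-165,80,0),(20,80,0),(-102.5,0,55),(-105,53,48)):
    P=B[:3,:3]@(np.array(q)/1000)+B[:3,3]; u=proj(d,P,T)[0]; print(q,u.round(1)); 
    if (abs(u)<2000).all(): cv2.circle(im,tuple(int(x) for x in u),3,(0,0,255),1)
cv2.imwrite("pics/w3.png",im)
E
```

```text
target [ 0.6322 -0.0041  0.1169] [180.   -7.   92.9]
t 7.55 pos [ 0.6316 -0.0172  0.1307] rot [-179.64   -6.52   92.16] F [-0.01 -0.03 -4.3 ] w 0.0445
shift tool mm [11.3  1.1 15.2]
turn scale [-0.0097  0.0165 -0.0258]

[ 0.6316359  -0.01715162  0.13070926] [-179.63508151   -6.52364136   92.15844136] [-0.01456001 -0.02557066 -4.30153188] 0.04448203871872793
(-350, -22.5, 9) [285.3 254.4]
(-165, -22.5, 9) [288.1  27.5]
(0, -22.5, 9) [ 286.1 -199.7]
(-350, 80, 0) [174.5 250.6]
(-165, 80, 0) [155.   33.9]
(20, 80, 0) [ 150.1 -200.4]
(-102.5, 0, 55) [ 256.1 -105. ]
(-105, 53, 48) [167.5 -89.3]
```

View pics/w3.png

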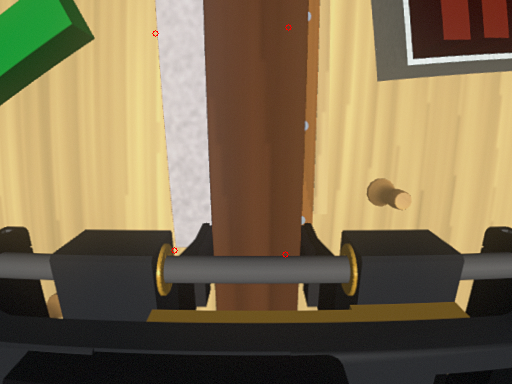

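Run:
```python
from h import *
from bed import bedT
d=dict(np.load("w3.npz")); T=d["T"]; B=bedT([.6188,.290,.0656],92.9); im=d["img"].astype(int)
sat=im.max(2)-im.min(2)
uv=[]
for v in range(10,225,12):
    w=np.where((sat[v,140:200]<40))[0]
    if len(w): uv.append((w[0]+140-.5,v))
n=B[:3,2]; P=onplane(d,uv,n,n@B[:3,3],T)
Q=(P-B[:3,3])@B[:3,:3]*1000; print(np.round(Q[:,:2],1).tolist()); print(np.polyfit(Q[:,0],Q[:,1],1))
# fence outer/inner? outer edge of fence (y=-44.5,z=9)
hue=[]
for v in range(10,225,24): print(v,[ (u,im[v,u].tolist()) for u in range(296,324,3)])
print(np.round(((pts(d,[(185,v) for v in (20,80,140,200)],T)-B[:3,3])@B[:3,:3])*1000,1))
```

```text
[[-147.6, 78.3], [-156.3, 78.2], [-165.1, 78.0], [-174.0, 77.9], [-183.0, 78.6], [-192.0, 78.5], [-201.2, 78.5], [-210.6, 78.5], [-220.0, 78.5], [-229.7, 78.5], [-239.4, 78.5], [-249.4, 78.5], [-259.5, 78.6], [-269.9, 78.7], [-280.5, 78.8], [-291.3, 78.9], [-302.3, 78.2], [-313.6, 78.3]]
[-2.44555145e-03  7.78905622e+01]
10 [(296, [103, 66, 41]), (299, [103, 64, 41]), (302, [105, 68, 42]), (305, [104, 67, 41]), (308, [121, 80, 42]), (311, [162, 109, 57]), (314, [156, 106, 55]), (317, [161, 107, 58]), (320, [221, 190, 130]), (323, [217, 185, 124])]
34 [(296, [106, 68, 42]), (299, [104, 70, 41]), (302, [106, 68, 43]), (305, [103, 66, 40]), (308, [142, 95, 51]), (311, [162, 109, 58]), (314, [159, 106, 56]), (317, [159, 106, 54]), (320, [221, 189, 131]), (323, [217, 186, 126])]
58 [(296, [104, 68, 42]), (299, [107, 69, 41]), (302, [106, 70, 44]), (305, [103, 68, 41]), (308, [161, 109, 56]), (311, [161, 109, 57]), (314, [163, 111, 58]), (317, [161, 109, 60]), (320, [220, 190, 128]), (323, [217, 185, 126])]
82 [(296, [105, 67, 43]), (299, [106, 68, 44]), (302, [105, 69, 42]), (305, [108, 7
[... 769 characters left out ...]
, 112, 65]), (317, [209, 181, 124]), (320, [223, 194, 133]), (323, [230, 203, 137])]
178 [(296, [107, 71, 43]), (299, [107, 70, 42]), (302, [107, 68, 38]), (305, [155, 105, 54]), (308, [157, 105, 58]), (311, [159, 108, 56]), (314, [167, 135, 87]), (317, [217, 187, 125]), (320, [231, 205, 139]), (323, [231, 204, 139])]
202 [(296, [105, 68, 42]), (299, [106, 70, 44]), (302, [121, 81, 44]), (305, [168, 113, 58]), (308, [166, 113, 59]), (311, [152, 102, 54]), (314, [213, 183, 125]), (317, [225, 196, 132]), (320, [231, 205, 139]), (323, [231, 204, 138])]
[[-1.561e+02  5.550e+01  1.200e+00]
 [-2.002e+02  5.870e+01 -9.000e-01]
 [-2.481e+02  6.200e+01 -5.000e-01]
 [-3.006e+02  6.600e+01 -1.000e-01]]
```

Run:
```python
from h import *
from bed import bedT
d=dict(np.load("w3.npz")); T=d["T"]; B=bedT([.6188,.290,.0656],92.9)
n=B[:3,2]; P=onplane(d,[(318.7,10),(318.7,58),(316.3,106),(316,154),(312.8,202)],n,n@B[:3,3]+.009,T)
print(np.round((P-B[:3,3])@B[:3,:3]*1000,1))
# strip edges at strip top plane in bed frame and centre
T2=T; he=d["hand_eye"]
im=d["img"].astype(int)
P=onplane(d,[(205,20),(307,20),(211,200),(301,200)],np.array([0,0,1.]),-.0112,he)
W=P@(T@np.linalg.inv(he))[:3,:3].T+(T@np.linalg.inv(he))[:3,3]
print(np.round((W-B[:3,3])@B[:3,:3]*1000,1))
```

```text
[[-152.9  -45.     9. ]
 [-186.6  -45.9    9. ]
 [-222.1  -45.1    9. ]
 [-259.9  -46.2    9. ]
 [-300.8  -45.1    9. ]]
[[-185.7   22.5  112.5]
 [-186.3  -20.9  112.3]
 [-265.5   23.7  113.1]
 [-266.1  -19.9  112.9]]
```

```bash
sed -i 's/\.6188,\.290,\.0656\],92.9/.6198,.290,.0656],92.85/' place.py; python3 place.py -240 4 20 46 26.8
```

```text
target [6.302e-01 6.000e-04 7.720e-02] [180.    -7.    92.85]
t 7.6 pos [ 0.6312 -0.018   0.1305] rot [-179.59   -6.49   92.11] F [-0.3  -0.01 -4.69] w 0.0446
shift tool mm [12.4  0.1 55.1]
turn scale [-0.0113  0.0179 -0.0257]
```

>>> servo_tool(moves="0.008 0 0.02 -0.01 0.018 -0.025 1;0.005 0 0.02 0 0 0 1;0 0 0.01 0 0 0 1;0 0 0 0 0 0 1;0 0 0 0 0 0 1")

```text
time_s: 8.02
tool_pos: [0.6298, -0.0077, 0.0827]
tool_rot: [-180.0, -6.8, 92.3]
force: [-0.2, 0.1, -3.1]
grip_width: 0.0444
```

```bash
python3 place.py -240 4 0 46 26.8
```

```text
target [0.6301 0.003  0.0573] [180.    -7.    92.85]
t 8.02 pos [ 0.6298 -0.0077  0.0827] rot [-179.98   -6.82   92.32] F [-0.23  0.09 -3.14] w 0.0444
shift tool mm [ 7.6  0.7 26.5]
turn scale [ 0.0013  0.0063 -0.0183]
```

>>> servo_tool(moves="0.004 0 0.01 0 0.006 -0.018 1;0.002 0.0005 0.007 0 0 0 1;0 0 0.003 0 0 0 1;0 0 0 0 0 0 1")

```text
time_s: 8.35
tool_pos: [0.6316, -0.0012, 0.0646]
tool_rot: [179.7, -7.0, 92.8]
force: [-0.9, -0.3, -4.3]
grip_width: 0.0444
```

```bash
python3 place.py -240 4 0 46 26.8
```

```text
target [0.6301 0.003  0.0573] [180.    -7.    92.85]
t 8.35 pos [ 0.6316 -0.0012  0.0646] rot [179.75  -6.95  92.78] F [-0.92 -0.34 -4.26] w 0.0444
shift tool mm [ 3.3 -1.3  7.7]
turn scale [ 0.0091  0.0017 -0.0025]
```

>>> servo_tool(moves="0 -0.002 0.003 0.009 0.002 -0.002 1;0 -0.001 0.002 0 0 0 1;0 0 0.002 0 0 0 1;0 0 0 0 0 0 1")

```text
time_s: 8.68
tool_pos: [0.6288, -0.0004, 0.0577]
tool_rot: [180.0, -7.0, 92.9]
force: [-0.7, 0.3, -4.5]
grip_width: 0.0443
```

```bash
python3 place.py -240 4 0 46 26.8
```

```text
target [0.6301 0.003  0.0573] [180.    -7.    92.85]
t 8.68 pos [ 6.288e-01 -4.000e-04  5.770e-02] rot [179.95  -7.01  92.87] F [-0.69  0.29 -4.49] w 0.0443
shift tool mm [3.3 1.4 0.7]
turn scale [ 0.0015 -0.0003  0.0008]
```

>>> servo_tool(moves="0 0 0.001 0 0 0 1;0 0 0.001 0 0 0 1;0 0 0 0 0 0 1")

```text
time_s: 8.93
tool_pos: [0.6293, -0.0004, 0.0572]
tool_rot: [179.9, -7.0, 92.9]
force: [-0.1, -0.5, -4.4]
grip_width: 0.0447
```

```bash
python3 place.py -240 4 0 46 26.8
```

```text
target [0.6301 0.003  0.0573] [180.    -7.    92.85]
t 8.93 pos [ 6.293e-01 -4.000e-04  5.720e-02] rot [179.89  -7.05  92.87] F [-0.14 -0.54 -4.36] w 0.0447
shift tool mm [3.4 1.  0.2]
turn scale [ 0.0036 -0.0017  0.0006]
```

>>> servo_tool(moves="0 0 0.002 0 0 0 1;0 0 0.002 0 0 0 1;0 0 0 0 0 0 1")

```text
time_s: 9.18
tool_pos: [0.6299, -0.0005, 0.0574]
tool_rot: [179.8, -7.2, 92.9]
force: [0.3, -0.4, -4.1]
grip_width: 0.0445
```

```bash
python3 place.py -240 4 0 46 26.8
```

```text
target [0.6301 0.003  0.0573] [180.    -7.    92.85]
t 9.18 pos [ 6.299e-01 -5.000e-04  5.740e-02] rot [179.82  -7.16  92.88] F [ 0.27 -0.37 -4.11] w 0.0445
shift tool mm [3.5 0.3 0.5]
turn scale [ 0.0062 -0.0054  0.0011]
```

>>> servo_tool(moves="0 0 0.004 0 0 0 1;0 0 0.004 0 0 0 1")

```text
time_s: 9.35
tool_pos: [0.6306, -0.0006, 0.0567]
tool_rot: [179.8, -7.3, 92.9]
force: [-13.9, -1.4, 29.2]
grip_width: 0.0444
```

```bash
python3 place.py -240 4 0 46 26.8
```

```text
target [0.6301 0.003  0.0573] [180.    -7.    92.85]
t 9.35 pos [ 6.306e-01 -6.000e-04  5.670e-02] rot [179.77  -7.34  92.9 ] F [-13.92  -1.44  29.17] w 0.0444
shift tool mm [ 3.7 -0.3 -0.2]
turn scale [ 0.0078 -0.0119  0.0018]
```

>>> servo_tool(moves="0 0 -0.001 0 0 0 1;0 0 0 0 0 0 0;0 0 0 0 0 0 0;0 0 0 0 0 0 0;0 0 0 0 0 0 0;0 0 0 0 0 0 0")

```text
time_s: 9.85
tool_pos: [0.6312, -0.0007, 0.0568]
tool_rot: [179.7, -7.3, 92.9]
force: [-0.1, -0.3, 1.9]
grip_width: 0.0447
```

```bash
python3 place.py -240 4 0 46 26.8
python3 - <<'E'
from cell import env
from h import *
o=env.get_obs()
d=env.read_camera("wrist"); T=TT(d,o); np.savez("w4.npz",T=T,**d)
s=env.read_camera("side"); t=env.read_camera("top"); np.savez("s4.npz",**s); np.savez("t4.npz",**t)
c=lambda x:cv2.cvtColor(x["img"],cv2.COLOR_RGB2BGR)
cv2.imwrite("pics/w4.png",np.hstack([cv2.resize(c(d),(400,300)),cv2.resize(c(s)[130:280,200:400],(400,300),interpolation=cv2.INTER_CUBIC)]))
cv2.imwrite("pics/t4.png",cv2.resize(c(t)[130:230,150:310],None,fx=5,fy=5,interpolation=cv2.INTER_CUBIC))
E
```

```text
target [0.6301 0.003  0.0573] [180.    -7.    92.85]
t 9.85 pos [ 0.6312 -0.0007  0.0568] rot [179.67  -7.29  92.9 ] F [-0.08 -0.31  1.89] w 0.0447
shift tool mm [ 3.8 -0.9 -0.1]
turn scale [ 0.0112 -0.0102  0.0018]
```

View pics/w4.png

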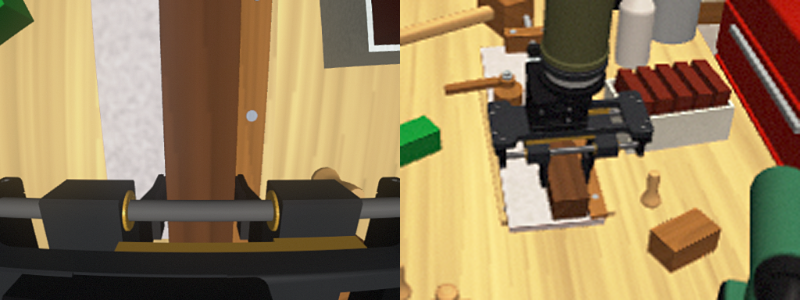

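View pics/t4.png

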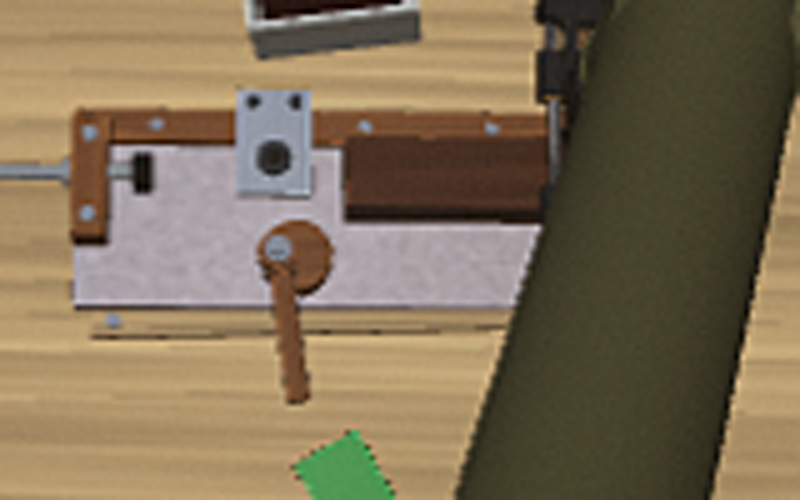

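>>> servo_tool(moves="0 0 0 0 0 0 -0.25;0 0 0 0 0 0 -0.25;0 0 0 0 0 0 -0.25;0 0 0 0 0 0 -0.25;0 0 0 0 0 0 -0.25")

```text
time_s: 10.42
tool_pos: [0.6335, 0.0001, 0.0591]
tool_rot: [179.4, -7.4, 92.9]
force: [0.9, 0.1, 1.1]
grip_width: 0.0535
```

Run:
```python
from cell import env
from h import *
from bed import bedT
o=env.get_obs();print(o["tool_pos"],o["tool_rot"],o["force"],o["grip_width"])
d=env.read_camera("wrist"); T=TT(d,o); np.savez("w5.npz",T=T,**d); im=d["img"].astype(int)
cv2.imwrite("pics/w5.png",cv2.cvtColor(d["img"],cv2.COLOR_RGB2BGR))
B=bedT([.6198,.290,.0656],92.85); n=B[:3,2]
f=lambda P:np.round((P-B[:3,3])@B[:3,:3]*1000,1)
print("strip top",f(pts(d,[(256,v) for v in (5,60,120,180,215)],T)).tolist())
print("bed",f(pts(d,[(160,v) for v in (5,60,120,180)],T)).tolist())
m=(im[...,0]<130)&(im[...,2]<60)
for v in (10,60,110,160,210):
    on=np.where(m[v,190:330])[0]+190; print(v,on.min(),on.max(),f(onplane(d,[(on.min()-.5,v),(on.max()+.5,v)],n,n@B[:3,3]+.038,T))[:,:2].tolist())
```

```text
[6.33517363e-01 8.65314133e-05 5.91346747e-02] [179.37870515  -7.40092289  92.90535779] [0.86097013 0.08811691 1.06135876] 0.053524423297028376
strip top [[-170.7, 0.5, 36.9], [-193.5, 0.5, 36.2], [-220.0, 0.5, 35.8], [-248.5, 0.5, 37.0], [-266.7, 0.5, 36.5]]
bed [[-158.1, 53.0, -1.0], [-187.1, 54.6, -1.1], [-220.6, 56.7, -0.7], [-256.6, 59.2, 0.5]]
10 200 301 [[-173.0, 24.8], [-172.9, -19.2]]
60 202 301 [[-193.6, 24.6], [-193.6, -19.7]]
110 204 300 [[-215.3, 24.5], [-215.3, -19.9]]
160 206 298 [[-238.5, 24.5], [-238.5, -19.8]]
210 208 296 [[-263.5, 24.6], [-263.6, -19.7]]
```

View pics/w5.png

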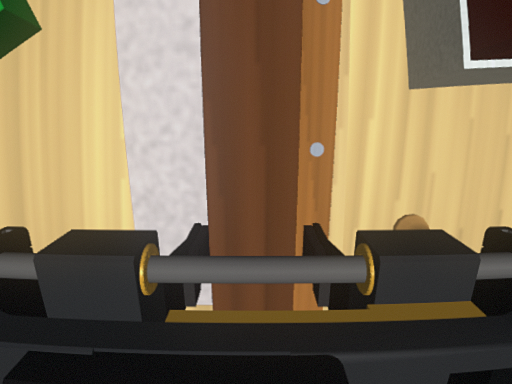

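```bash
python3 - <<'E'
from h import *
from bed import bedT
B=bedT([.6198,.290,.0656],92.85); n=B[:3,2]
f=lambda P:np.round((P-B[:3,3])@B[:3,:3]*1000,1)
t=dict(np.load("t4.npz"))
im=t["img"]; 
for v in (162,164,166): print(v,[(u,int(im[v,u].sum())) for u in range(172,188)])
# buffer spans z 6..30; face edge at centre height / top
for z in (.018,.03): print(f(onplane(t,[(180.5,164.5)],n,n@B[:3,3]+z)))
E
python3 place.py -243 0 0 46 26.8
```

```text
162 [(172, 361), (173, 434), (174, 400), (175, 363), (176, 195), (177, 49), (178, 68), (179, 44), (180, 259), (181, 484), (182, 522), (183, 510), (184, 491), (185, 494), (186, 499), (187, 504)]
164 [(172, 451), (173, 426), (174, 431), (175, 404), (176, 248), (177, 66), (178, 80), (179, 53), (180, 262), (181, 476), (182, 525), (183, 511), (184, 520), (185, 509), (186, 492), (187, 493)]
166 [(172, 391), (173, 526), (174, 508), (175, 477), (176, 277), (177, 40), (178, 69), (179, 50), (180, 247), (181, 453), (182, 497), (183, 488), (184, 497), (185, 497), (186, 488), (187, 492)]
[[-27.9   0.9  18. ]]
[[-28.5   4.3  30. ]]
target [6.342e-01 2.000e-04 5.700e-02] [180.    -7.    92.85]
t 10.47 pos [6.336e-01 1.000e-04 5.920e-02] rot [179.37  -7.4   92.91] F [0.11 0.04 0.79] w 0.0541
shift tool mm [-0.2  0.6  2.2]
turn scale [ 0.0218 -0.014   0.0019]
```

>>> servo_tool(moves="0 0 0.001 0.02 -0.014 0 0.3;0 0 0 0 0 0 0.3;0 0 0 0 0 0 0.3;0 0 0 0 0 0 0.3;0 0 0 0 0 0 0.3", squeeze=15)

```text
time_s: 10.88
tool_pos: [0.6331, -0.0002, 0.0584]
tool_rot: [-179.9, -6.9, 92.9]
force: [-1.1, -1.2, 0.1]
grip_width: 0.0448
```

>>> servo_tool(moves="0.005 0 0 0 0 0 0.3;0.008 0 0 0 0 0 0.3;0.01 0 0 0 0 0 0.3;0.01 0 0 0 0 0 0.3")

```text
time_s: 11.22
tool_pos: [0.6314, 0.0282, 0.062]
tool_rot: [-179.9, -6.6, 92.5]
force: [0.1, -2.9, -0.8]
grip_width: 0.0451
```

```bash
python3 place.py -148 0 0 46 26.8
```

```text
target [0.6295 0.0944 0.0686] [180.    -7.    92.85]
t 11.22 pos [0.6314 0.0282 0.062 ] rot [-179.94   -6.58   92.52] F [ 0.13 -2.9  -0.83] w 0.0451
shift tool mm [66.6  1.   1. ]
turn scale [-0.0006  0.0145 -0.0113]
```

>>> servo_tool(moves="0.01 0.0005 0 0 0.007 -0.006 0.3;0.01 0.0005 0 0 0.007 -0.006 0.3;0.01 0 0 0 0 0 0.3;0.01 0 0 0 0 0 0.3;0.01 0 0 0 0 0 0.3;0.008 0 0 0 0 0 0.3;0 0 0 0 0 0 0.3;0 0 0 0 0 0 0.3")

```text
time_s: 11.88
tool_pos: [0.6285, 0.0965, 0.0703]
tool_rot: [-180.0, -7.0, 93.2]
force: [0.2, -4.1, -0.8]
grip_width: 0.0449
```

```bash
python3 place.py -148 0 0 46 26.8
python3 - <<'E'
from cell import env
from h import *
o=env.get_obs()
d=env.read_camera("wrist"); T=TT(d,o); np.savez("w6.npz",T=T,**d)
t=env.read_camera("top"); np.savez("t6.npz",**t)
c=lambda x:cv2.cvtColor(x["img"],cv2.COLOR_RGB2BGR)
cv2.imwrite("pics/w6.png",np.hstack([cv2.resize(c(d),(400,300)),cv2.resize(c(t)[130:230,150:283],(400,300),interpolation=cv2.INTER_CUBIC)]))
E
```

```text
target [0.6295 0.0944 0.0686] [180.    -7.    92.85]
t 11.88 pos [0.6285 0.0965 0.0703] rot [-179.96   -7.04   93.21] F [ 0.25 -4.14 -0.83] w 0.0449
shift tool mm [-2.3  0.9  1.5]
turn scale [-0.0028 -0.0013  0.0126]
```

View pics/w6.png

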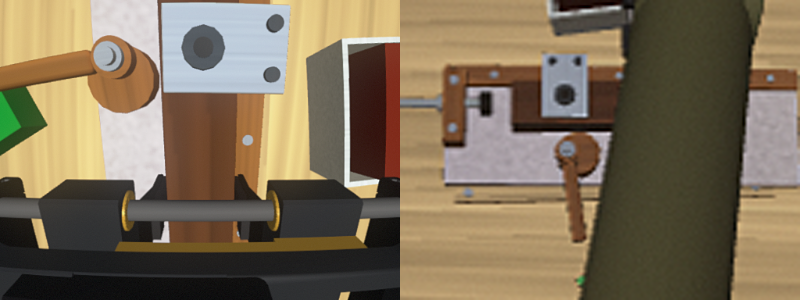

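>>> servo_tool(moves="0 0 0 0 0 0.012 -0.3;0 0 0 0 0 0 -0.3;0 0 0 0 0 0 -0.3;0 0 0 0 0 0 -0.3;-0.01 0 0 0 0 0 -0.3;-0.02 0 0 0 0 0 -0.3;-0.025 0 0 0 0 0 -0.3;-0.025 0 0 0 0 0 -0.3;-0.01 0 0 0 0 0 -0.3;0 0 0 0 0 0 -0.3")

```text
time_s: 12.82
tool_pos: [0.6339, 0.0075, 0.0581]
tool_rot: [180.0, -7.5, 93.1]
force: [-0.5, 0.5, -0.1]
grip_width: 0.0566
```

```bash
python3 place.py -270 0 0 0 23
python3 - <<'E'
from cell import env
from h import *
from bed import bedT
B=bedT([.6198,.290,.0656],92.85); n=B[:3,2]
f=lambda P:np.round((P-B[:3,3])@B[:3,:3]*1000,1)
o=env.get_obs()
d=env.read_camera("wrist"); T=TT(d,o); np.savez("w7.npz",T=T,**d)
c=lambda x:cv2.cvtColor(x["img"],cv2.COLOR_RGB2BGR)
cv2.imwrite("pics/w7.png",c(d))
im=d["img"].astype(int)
m=(im[...,0]<130)&(im[...,2]<60)
for v in (150,180,210):
    on=np.where(m[v,190:330])[0]+190; print(v,on.min(),on.max(),f(onplane(d,[(on.min()-.5,v),(on.max()+.5,v)],n,n@B[:3,3]+.038,T))[:,:2].tolist())
E
```

```text
target [0.6333 0.0195 0.0555] [180.    -7.    92.85]
t 12.82 pos [0.6339 0.0075 0.0581] rot [179.97  -7.49  93.1 ] F [-0.53  0.51 -0.08] w 0.0566
shift tool mm [11.6  0.1  4.1]
turn scale [ 0.     -0.0171  0.0086]

150 209 304 [[-226.4, 22.0], [-226.2, -22.8]]
180 211 303 [[-240.7, 21.6], [-240.5, -22.9]]
210 293 294 [[-255.7, -18.2], [-255.7, -19.1]]
```

View pics/w7.png

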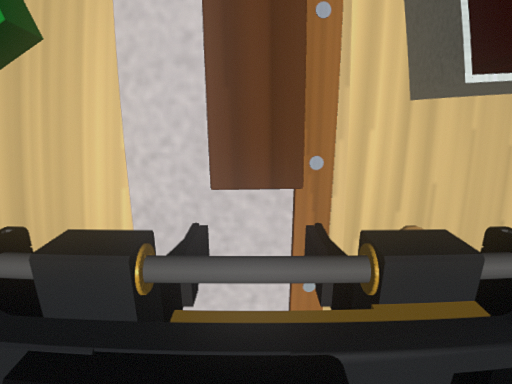

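>>> servo_tool(moves="0 0 0.003 0 -0.017 0.008 1;0 0 0.002 0 0 0 1;0 0 0 0 0 0 1;0 0 0 0 0 0 1;0 0 0 0 0 0 1;0 0 0 0 0 0 1;0 0 0 0 0 0 1;0 0 0 0 0 0 1;0 0 0 0 0 0 1;0 0 0 0 0 0 1")

```text
time_s: 13.7
tool_pos: [0.6341, 0.0189, 0.0531]
tool_rot: [180.0, -7.3, 93.5]
force: [-0.8, -0.4, 0.2]
grip_width: 0.0022
```

```bash
python3 place.py -254 0 0 0 21
```

```text
target [0.6325 0.0356 0.0555] [180.    -7.    92.85]
t 13.7 pos [0.6341 0.0189 0.0531] rot [179.98  -7.27  93.47] F [-0.82 -0.38  0.17] w 0.0022
shift tool mm [16.9 -0.6 -0.2]
turn scale [-0.0019 -0.0094  0.0215]
```

>>> servo_tool(moves="0.004 0 0 0 -0.009 0.02 1;0.004 0 0 0 0 0 1;0.004 0 0 0 0 0 1;0 0 0 0 0 0 1")

```text
time_s: 14.03
tool_pos: [0.6335, 0.0316, 0.0548]
tool_rot: [-180.0, -7.0, 92.8]
force: [0.6, -0.1, -0.7]
grip_width: 0.0003
```

```bash
python3 place.py -254 0 0 0 21
```

```text
target [0.6325 0.0356 0.0555] [180.    -7.    92.85]
t 14.03 pos [0.6335 0.0316 0.0548] rot [-179.95   -6.99   92.77] F [ 0.65 -0.07 -0.66] w 0.0003
shift tool mm [ 4.1 -0.8 -0.1]
turn scale [-0.0014  0.0002 -0.0028]
```

>>> servo_tool(moves="0.003 0 0 0 0 0 1;0.003 0 0 0 0 0 1;0.003 0 0 0 0 0 1")

```text
time_s: 14.28
tool_pos: [0.6329, 0.0384, 0.0558]
tool_rot: [-179.9, -6.8, 92.7]
force: [-0.8, -2.9, -1.2]
grip_width: 0.0003
```

>>> servo_tool(moves="0.003 0 0 0 0 0 1;0.003 0 0 0 0 0 1")

```text
time_s: 14.45
tool_pos: [0.6325, 0.043, 0.0564]
tool_rot: [-179.9, -6.6, 92.6]
force: [-0.0, -2.3, -0.1]
grip_width: 0.0002
```

```bash
python3 place.py -238 0 0 0 21
```

```text
target [0.6317 0.0515 0.0574] [180.    -7.    92.85]
t 14.45 pos [0.6325 0.043  0.0564] rot [-179.94   -6.65   92.62] F [-0.03 -2.26 -0.07] w 0.0002
shift tool mm [ 8.6 -0.4 -0.1]
turn scale [-0.0012  0.0124 -0.0081]
```

>>> servo_tool(moves="0.003 0 0 0 0.012 -0.008 1;0.002 0 0 0 0 0 1")

```text
time_s: 14.62
tool_pos: [0.6321, 0.0479, 0.0569]
tool_rot: [-180.0, -7.0, 92.8]
force: [0.0, -2.4, 0.2]
grip_width: 0.0007
```

>>> servo_tool(moves="0.002 0 0 0 0 0 1;0.002 0 0 0 0 0 1")

```text
time_s: 14.78
tool_pos: [0.6319, 0.0519, 0.0574]
tool_rot: [-180.0, -7.0, 92.8]
force: [-0.4, -2.3, -1.2]
grip_width: 0.0003
```

>>> servo_tool(moves="0.0015 0 0 0 0 0 1;0.0015 0 0 0 0 0 1")

```text
time_s: 14.95
tool_pos: [0.6318, 0.0545, 0.0578]
tool_rot: [-180.0, -6.9, 92.8]
force: [0.3, -5.6, -0.5]
grip_width: 0.0002
```

>>> servo_tool(moves="0.0015 0 0 0 0 0 1")

```text
time_s: 15.03
tool_pos: [0.6317, 0.0547, 0.0578]
tool_rot: [-180.0, -6.8, 92.8]
force: [1.0, -6.1, -1.4]
grip_width: 0.0003
```

>>> servo_tool(moves="0.0015 0 0 0 0 0 1")

```text
time_s: 15.12
tool_pos: [0.6317, 0.0547, 0.0578]
tool_rot: [-180.0, -6.7, 92.7]
force: [0.1, -5.4, -1.6]
grip_width: 0.0007
```

>>> servo_tool(moves="0.003 0 0 0 0.008 0 1")

```text
time_s: 15.2
tool_pos: [0.6316, 0.0555, 0.0579]
tool_rot: [-180.0, -6.7, 92.7]
force: [-0.1, -7.2, -1.9]
grip_width: 0.0007
```

>>> servo_tool(moves="0.003 0 0 0 0 0 1")

```text
time_s: 15.28
tool_pos: [0.6314, 0.0556, 0.0579]
tool_rot: [-180.0, -6.5, 92.5]
force: [1.5, -8.1, -1.2]
grip_width: 0.0007
```

>>> servo_tool(moves="0.004 0 0 0 0.01 -0.008 1")

```text
time_s: 15.37
tool_pos: [0.6313, 0.0561, 0.058]
tool_rot: [-180.0, -6.6, 92.7]
force: [0.4, -9.4, -1.9]
grip_width: 0.0003
```

>>> servo_tool(moves="0.0035 0 0 0 0.005 0 1")

```text
time_s: 15.45
tool_pos: [0.6311, 0.056, 0.058]
tool_rot: [-180.0, -6.5, 92.5]
force: [0.3, -7.8, -2.0]
grip_width: 0.0005
```

>>> servo_tool(moves="0.003 0 0 0 0.005 0 1;0.003 0 0 0 0.005 0 1")

```text
time_s: 15.62
tool_pos: [0.6309, 0.0556, 0.0581]
tool_rot: [-180.0, -6.3, 92.3]
force: [-0.2, -7.3, -1.3]
grip_width: 0.0005
```

>>> servo_tool(moves="-0.003 0 0 0 0 0 1;-0.006 0 0 0 0.01 -0.01 1;-0.01 0 0 0 0.01 -0.01 1;-0.01 0 -0.01 0 0 0 1;0 0 -0.03 0 0 0 1;0 0 -0.03 0 0 0 1;0 0 -0.02 0 0 0 1;0 0 0 0 0 0 1")

```text
time_s: 16.28
tool_pos: [0.6316, 0.019, 0.1483]
tool_rot: [-179.8, -7.5, 93.1]
force: [0.5, -0.1, 0.5]
grip_width: 0.0006
```

```bash
cat > lev.py <<'E'
# pusher pose for lever angle q (rad), extra gap (mm), tcp height (mm), radius
import sys,subprocess
from bed import *
q,gap,h,r=[float(a) for a in sys.argv[1:5]]
B=bedT([.6198,.290,.0656],92.85)
th=1.48+q; l=np.array([np.cos(th),np.sin(th),0]); t=np.array([-np.sin(th),np.cos(th),0])
p=np.array([-105,53,0])+r*l-(16.5+gap)*t+[0,0,h]
P=B[:3,:3]@(p/1000)+B[:3,3]
Rm=R.from_matrix(B[:3,:3])*R.from_euler("z",th-np.pi/2)*R.from_euler("x",180,degrees=True)
r_=Rm.as_euler("xyz",degrees=True)
print("target",np.round(P,4),np.round(r_,2))
print(subprocess.run(["python3","go.py"]+[str(v) for v in list(P)+list(r_)],capture_output=True,text=True).stdout)
from cell import env
o=env.get_obs(); x=B[:3,:3].T@(o["tool_pos"]-B[:3,3])*1000; M=R.from_euler("xyz",o["tool_rot"],degrees=True)
print("tcp in bed",np.round(x,1)); v=x-[-105,53,0]
print("F in tool",np.round(M.inv().apply(o["force"]),2))
# lever angle if pusher face (9.5 along -tool x) touches: lever upslope face
rr=np.hypot(v[0],v[1]); a=np.arctan2(v[1],v[0]); print("implied lever q",round(a+np.arcsin(16.5/rr)-1.48,3))
E
python3 lev.py 0 14 100 75
python3 - <<'E'
from cell import env
from h import *
from bed import bedT
B=bedT([.6198,.290,.0656],92.85); n=B[:3,2]
f=lambda P:np.round((P-B[:3,3])@B[:3,:3]*1000,1)
o=env.get_obs()
d=env.read_camera("wrist"); T=TT(d,o); np.savez("w8.npz",T=T,**d)
t=env.read_camera("top")
c=lambda x:cv2.cvtColor(x["img"],cv2.COLOR_RGB2BGR)
cv2.imwrite("pics/w8.png",np.hstack([cv2.resize(c(d),(400,300)),cv2.resize(c(t)[130:230,150:283],(400,300),interpolation=cv2.INTER_CUBIC)]))
E
```

```text
target [0.499  0.2044 0.1566] [-179.36   -6.97   87.61]
t 16.28 pos [0.6316 0.019  0.1483] rot [-179.84   -7.55   93.06] F [ 0.55 -0.07  0.45] w 0.0006
shift tool mm [ 191.6 -122.5   17.4]
turn scale [-0.0073 -0.0187  0.189 ]

tcp in bed [-259.2    1.7  115.2]
F in tool [-0.04  0.54 -0.46]
implied lever q -4.199
```

View pics/w8.png

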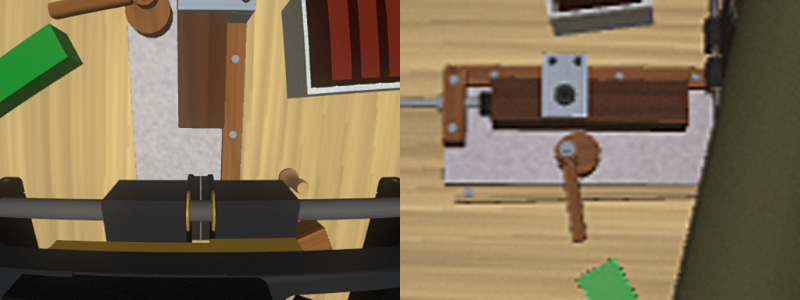

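>>> servo_tool(moves="0.02 -0.0125 0 -0.001 -0.003 0.027 1;0.028 -0.018 0 -0.001 -0.003 0.027 1;0.028 -0.018 0 -0.001 -0.003 0.027 1;0.028 -0.018 0 -0.001 -0.003 0.027 1;0.028 -0.018 0 -0.001 -0.003 0.027 1;0.028 -0.018 0 -0.001 -0.003 0.027 1;0.02 -0.013 0 0 0 0.015 1;0 0 0 0 0 0 1;0 0 0 0 0 0 1")

```text
time_s: 17.13
tool_pos: [0.4977, 0.206, 0.1567]
tool_rot: [-177.9, -6.6, 87.8]
force: [0.0, -0.2, -0.3]
grip_width: 0.0001
```

```bash
python3 lev.py 0 14 70 75
```

```text
target [0.4988 0.208  0.1268] [-179.36   -6.97   87.61]
t 17.13 pos [0.4977 0.206  0.1567] rot [-177.93   -6.61   87.81] F [ 0.01 -0.18 -0.3 ] w 0.0001
shift tool mm [-1.4  2.1 29.9]
turn scale [-0.0509  0.0126  0.0068]

tcp in bed [-66.2 126.2  99.9]
F in tool [-0.21  0.02  0.28]
implied lever q -0.197
```

>>> servo_tool(moves="0 0 0.012 -0.025 0.006 0.003 1;0 0 0.012 -0.025 0.006 0.003 1;0 0 0.006 0 0 0 1;0 0 0 0 0 0 1")

```text
time_s: 17.47
tool_pos: [0.496, 0.2082, 0.1229]
tool_rot: [-179.2, -6.8, 87.6]
force: [0.8, 0.6, -0.3]
grip_width: 0.0006
```

```bash
python3 lev.py 0 10 31 75
python3 - <<'E'
from cell import env
from h import *
d=env.read_camera("wrist"); t=env.read_camera("side")
c=lambda x:cv2.cvtColor(x["img"],cv2.COLOR_RGB2BGR)
cv2.imwrite("pics/w9.png",np.hstack([cv2.resize(c(d),(400,300)),cv2.resize(c(t)[110:210,170:303],(400,300),interpolation=cv2.INTER_CUBIC)]))
E
```

```text
target [0.4984 0.2088 0.0876] [-179.36   -6.97   87.61]
t 17.47 pos [0.496  0.2082 0.1229] rot [-179.16   -6.83   87.64] F [ 0.79  0.56 -0.28] w 0.0006
shift tool mm [-3.5  2.9 35.1]
turn scale [-0.007  0.005  0.001]

tcp in bed [-67.9 127.7  66.1]
F in tool [0.56 0.78 0.33]
implied lever q -0.17
```

View pics/w9.png

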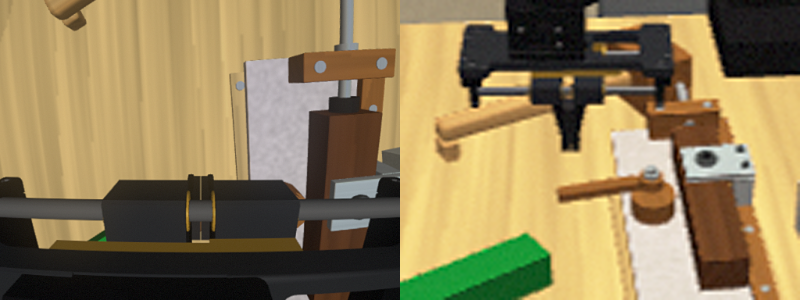

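>>> servo_tool(moves="0 0.002 0.012 -0.007 0.005 0 1;0 0.001 0.012 0 0 0 1;0 0 0.008 0 0 0 1;0 0 0 0 0 0 1;0 0 0 0 0 0 1")

```text
time_s: 17.98
tool_pos: [0.503, 0.2106, 0.0925]
tool_rot: [-179.6, -7.1, 87.4]
force: [0.1, 0.3, -0.5]
grip_width: 0.0007
```

```bash
python3 lev.py 0 0 31 75
```

```text
target [0.498  0.1989 0.0864] [-179.36   -6.97   87.61]
t 17.98 pos [0.503  0.2106 0.0925] rot [-179.6    -7.05   87.41] F [ 0.09  0.35 -0.46] w 0.0007
shift tool mm [-12.6  -4.5   4.6]
turn scale [ 0.0093 -0.0029 -0.0068]

tcp in bed [-69.6 120.6  35.7]
F in tool [0.29 0.08 0.5 ]
implied lever q -0.173
```

>>> servo_tool(moves="-0.003 -0.004 0.004 0.009 0 0 1;-0.004 0 0 0 0 0 1;-0.003 0 0 0 0 0 1;0 0 0 0 0 0 1")

```text
time_s: 18.32
tool_pos: [0.4986, 0.2005, 0.0878]
tool_rot: [-179.4, -7.1, 87.4]
force: [-0.6, -0.0, 0.6]
grip_width: 0.0007
```

```bash
python3 lev.py 0 0 31 75
```

```text
target [0.498  0.1989 0.0864] [-179.36   -6.97   87.61]
t 18.32 pos [0.4986 0.2005 0.0878] rot [-179.36   -7.07   87.42] F [-0.64 -0.02  0.57] w 0.0007
shift tool mm [-1.8 -0.6  1.2]
turn scale [ 0.0007 -0.0035 -0.0064]

tcp in bed [-80.1 125.5  32.2]
F in tool [ 0.02 -0.64 -0.57]
implied lever q -0.024
```

>>> servo_tool(moves="-0.004 0 0.001 0 0 0 1;-0.004 -0.0008 0 0 0 -0.1 1;-0.004 -0.0008 0 0 0 -0.1 1;-0.004 -0.0008 0 0 0 -0.1 1")

```text
time_s: 18.65
tool_pos: [0.4968, 0.1856, 0.0859]
tool_rot: [179.4, -7.3, 96.5]
force: [1.4, 5.5, -2.5]
grip_width: 0.0005
```

```bash
python3 lev.py 0.2 0 31 75
```

```text
target [0.4956 0.1839 0.0846] [179.23  -6.96  99.15]
t 18.65 pos [0.4968 0.1856 0.0859] rot [179.36  -7.27  96.46] F [ 1.44  5.5  -2.45] w 0.0005
shift tool mm [-1.7 -1.4  1.1]
turn scale [ 0.0073 -0.0097 -0.0934]

tcp in bed [-95.  128.   32.2]
F in tool [4.95 2.01 3.13]
implied lever q 0.178
```

>>> servo_tool(moves="-0.004 -0.001 0 0 0 -0.12 1;-0.004 -0.0008 0 0 0 -0.12 1;-0.004 -0.0008 0 0 0 -0.1 1;-0.004 -0.0008 0 0 0 -0.1 1;-0.004 -0.0008 0 0 0 -0.1 1;-0.004 -0.0008 0 0 0 -0.1 1")

```text
time_s: 19.15
tool_pos: [0.4958, 0.1715, 0.0845]
tool_rot: [176.6, -7.5, 116.3]
force: [-1.8, 3.4, 1.2]
grip_width: 0.0005
```

```bash
python3 lev.py 0.5 0 31 75
```

```text
target [0.4977 0.1612 0.0818] [177.2   -6.42 116.45]
t 19.15 pos [0.4958 0.1715 0.0845] rot [176.59  -7.51 116.3 ] F [-1.84  3.43  1.19] w 0.0005
shift tool mm [-10.4  -2.9   1.2]
turn scale [ 0.0219 -0.0377 -0.0073]

tcp in bed [-109.   129.8   32.4]
F in tool [ 4.01 -0.09 -0.68]
implied lever q 0.36
```

>>> servo_tool(moves="-0.006 -0.001 0 0.006 -0.012 -0.04 1;-0.006 -0.001 0 0.006 -0.012 -0.04 1;-0.006 -0.001 0 0.006 -0.012 -0.08 1;-0.006 -0.001 0 0 0 -0.08 1;-0.006 -0.001 0 0 0 -0.08 1")

```text
time_s: 19.57
tool_pos: [0.5026, 0.152, 0.082]
tool_rot: [175.8, -6.6, 126.4]
force: [-2.6, 3.5, 1.9]
grip_width: 0.0006
```

```bash
python3 lev.py 0.65 0 31 75
```

```text
target [0.5013 0.1503 0.0804] [176.27  -5.93 125.08]
t 19.57 pos [0.5026 0.152  0.082 ] rot [175.8   -6.64 126.41] F [-2.64  3.5   1.88] w 0.0006
shift tool mm [-0.7 -2.2  1.3]
turn scale [ 0.0114 -0.028   0.0441]

tcp in bed [-129.   123.9   32.3]
F in tool [ 4.57  0.06 -1.36]
implied lever q 0.64
```

>>> servo_tool(moves="-0.006 -0.002 0.001 0.006 -0.014 -0.05 1;-0.006 -0.002 0 0.006 -0.014 -0.08 1;-0.006 -0.001 0 0 0 -0.1 1;-0.005 -0.001 0 0 0 -0.1 1")

```text
time_s: 19.9
tool_pos: [0.5096, 0.1384, 0.0797]
tool_rot: [174.9, -5.7, 136.7]
force: [-3.3, 4.2, 3.1]
grip_width: 0.0006
```

```bash
python3 lev.py 0.9 0 31 75
```

```text
target [0.5107 0.1338 0.0783] [174.92  -4.82 139.43]
t 19.9 pos [0.5096 0.1384 0.0797] rot [174.87  -5.72 136.68] F [-3.27  4.21  3.12] w 0.0006
shift tool mm [-4.1 -2.6  0.7]
turn scale [ 0.0107 -0.0228 -0.098 ]

tcp in bed [-143.2  117.6   31.8]
F in tool [ 5.55  1.05 -2.5 ]
implied lever q 0.846
```

>>> servo_tool(moves="-0.005 -0.002 0 0.005 -0.01 -0.1 1;-0.005 -0.001 0 0.005 -0.01 -0.08 1")

```text
time_s: 20.07
tool_pos: [0.5127, 0.1338, 0.0791]
tool_rot: [174.5, -5.1, 142.3]
force: [-5.6, 2.7, 3.6]
grip_width: 0.0005
```

```bash
python3 lev.py 1.0 0 31 75
```

```text
target [0.5156 0.128  0.0776] [174.47  -4.29 145.15]
t 20.07 pos [0.5127 0.1338 0.0791] rot [174.52  -5.07 142.28] F [-5.6   2.73  3.62] w 0.0005
shift tool mm [-6.  -3.   0.7]
turn scale [ 0.0063 -0.0175 -0.102 ]

tcp in bed [-147.9  114.7   31.7]
F in tool [ 6.4  -0.97 -3.17]
implied lever q 0.92
```

>>> servo_tool(moves="-0.006 -0.002 0 0.005 -0.012 -0.07 1;-0.006 -0.001 0 0 0 -0.05 1")

```text
time_s: 20.23
tool_pos: [0.5145, 0.1311, 0.0784]
tool_rot: [174.3, -5.3, 146.3]
force: [-12.3, 4.4, 10.2]
grip_width: 0.0006
```

```bash
python3 lev.py 1.05 0 31 75
```

```text
target [0.5183 0.1252 0.0772] [174.26  -4.01 148.01]
t 20.23 pos [0.5145 0.1311 0.0784] rot [174.32  -5.26 146.26] F [-12.26   4.42  10.19] w 0.0006
shift tool mm [-6.5 -2.8  0.3]
turn scale [ 0.0027 -0.0374 -0.0649]

tcp in bed [-150.8  113.1   31.4]
F in tool [13.53 -2.23 -9.26]
implied lever q 0.962
```

>>> servo_tool(moves="-0.003 -0.001 -0.001 0 0 0 1")

```text
time_s: 20.32
tool_pos: [0.5142, 0.131, 0.079]
tool_rot: [174.3, -5.6, 146.5]
force: [-1.3, 2.9, -1.3]
grip_width: 0.0006
```

```bash
python3 lev.py 1.05 0 31 75
```

```text
target [0.5183 0.1252 0.0772] [174.26  -4.01 148.01]
t 20.32 pos [0.5142 0.131  0.079 ] rot [174.3   -5.59 146.47] F [-1.34  2.88 -1.31] w 0.0006
shift tool mm [-6.7 -2.7  0.9]
turn scale [ 0.0031 -0.0493 -0.0587]

tcp in bed [-150.8  113.4   32. ]
F in tool [2.57 1.49 1.73]
implied lever q 0.959
```

>>> servo_tool(moves="-0.005 -0.001 0 0 -0.025 -0.02 1")

```text
time_s: 20.4
tool_pos: [0.5147, 0.1303, 0.0784]
tool_rot: [174.3, -5.3, 147.1]
force: [-10.5, 5.4, 9.4]
grip_width: 0.0
```

```bash
python3 lev.py 1.05 0 31 75
```

```text
target [0.5183 0.1252 0.0772] [174.26  -4.01 148.01]
t 20.4 pos [0.5147 0.1303 0.0784] rot [174.27  -5.28 147.12] F [-10.48   5.38   9.42] w 0.0
shift tool mm [-5.9 -2.4  0.4]
turn scale [ 0.0022 -0.0408 -0.0352]

tcp in bed [-151.5  112.9   31.5]
F in tool [12.53 -0.34 -8.38]
implied lever q 0.97
```

>>> servo_tool(moves="-0.005 -0.001 -0.0008 0 0 -0.02 1")

```text
time_s: 20.48
tool_pos: [0.5145, 0.1302, 0.0786]
tool_rot: [174.2, -5.7, 147.9]
force: [-8.6, 6.4, 4.2]
grip_width: 0.0003
```

```bash
python3 lev.py 1.05 0 31 75
```

```text
target [0.5183 0.1252 0.0772] [174.26  -4.01 148.01]
t 20.48 pos [0.5145 0.1302 0.0786] rot [174.22  -5.71 147.91] F [-8.58  6.38  4.25] w 0.0003
shift tool mm [-6.  -2.3  0.6]
turn scale [ 0.0017 -0.0585 -0.0092]

tcp in bed [-151.6  113.1   31.7]
F in tool [11.03  1.17 -3.06]
implied lever q 0.969
```

>>> servo_tool(moves="-0.006 -0.001 -0.0004 0 0 -0.02 1")

```text
time_s: 20.57
tool_pos: [0.5145, 0.13, 0.0784]
tool_rot: [174.2, -6.3, 148.7]
force: [-12.6, 5.9, 10.2]
grip_width: 0.0006
```

```bash
python3 lev.py 1.05 0 31 75
```

```text
target [0.5183 0.1252 0.0772] [174.26  -4.01 148.01]
t 20.57 pos [0.5145 0.13   0.0784] rot [174.18  -6.26 148.73] F [-12.59   5.92  10.24] w 0.0006
shift tool mm [-5.8 -2.2  0.3]
turn scale [ 0.0005 -0.0806  0.017 ]

tcp in bed [-151.9  113.1   31.5]
F in tool [14.87 -0.58 -8.78]
implied lever q 0.972
```

>>> servo_tool(moves="0.004 0 0 0 0 0 1;0.006 0 0 0 0 0 1;0.008 0 0 0 0 0 1;0 0 -0.02 0 0 0 1;0 0 -0.03 0 0 0 1;0 0 -0.03 0 0 0 1;0 0 0 0 0 0 1")

```text
time_s: 21.15
tool_pos: [0.498, 0.128, 0.1609]
tool_rot: [174.4, -6.4, 148.7]
force: [1.5, -0.2, 0.4]
grip_width: 0.0005
```

```bash
python3 lev.py 1.05 0 31 75
python3 - <<'E'
from cell import env
from h import *
o=env.get_obs()
d=env.read_camera("wrist"); t=env.read_camera("top"); s=env.read_camera("side")
np.savez("w10.npz",T=TT(d,o),**d); np.savez("t10.npz",**t)
c=lambda x:cv2.cvtColor(x["img"],cv2.COLOR_RGB2BGR)
cv2.imwrite("pics/w10.png",np.hstack([cv2.resize(c(d),(400,300)),cv2.resize(c(s)[130:230,200:333],(400,300),interpolation=cv2.INTER_CUBIC)]))
cv2.imwrite("pics/t10.png",cv2.resize(c(t)[140:220,150:270],None,fx=6,fy=6,interpolation=cv2.INTER_CUBIC))
E
```

```text
target [0.5183 0.1252 0.0772] [174.26  -4.01 148.01]
t 21.15 pos [0.498  0.128  0.1609] rot [174.38  -6.37 148.73] F [ 1.49 -0.21  0.38] w 0.0005
shift tool mm [-27.9   0.2  81.5]
turn scale [-0.0067 -0.0843  0.0169]

tcp in bed [-143.   129.7  113.6]
F in tool [-1.33  0.64 -0.47]
implied lever q 0.745
```

View pics/w10.png

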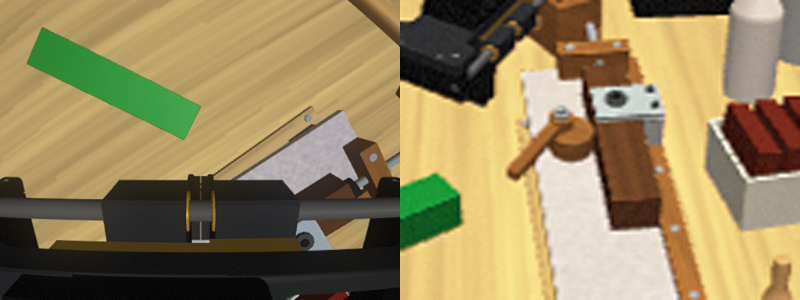

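View pics/t10.png

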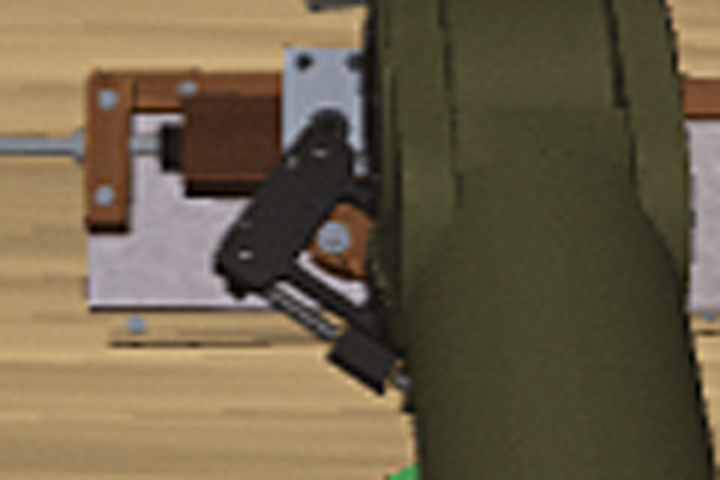

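Run:
```python
from cell import env
from h import *
from bed import bedT
s=env.read_camera("side"); np.savez("s10.npz",**s)
cv2.imwrite("pics/s10.png",cv2.resize(cv2.cvtColor(s["img"],cv2.COLOR_RGB2BGR)[150:210,225:305],None,fx=10,fy=10,interpolation=cv2.INTER_CUBIC))
```

View pics/s10.png

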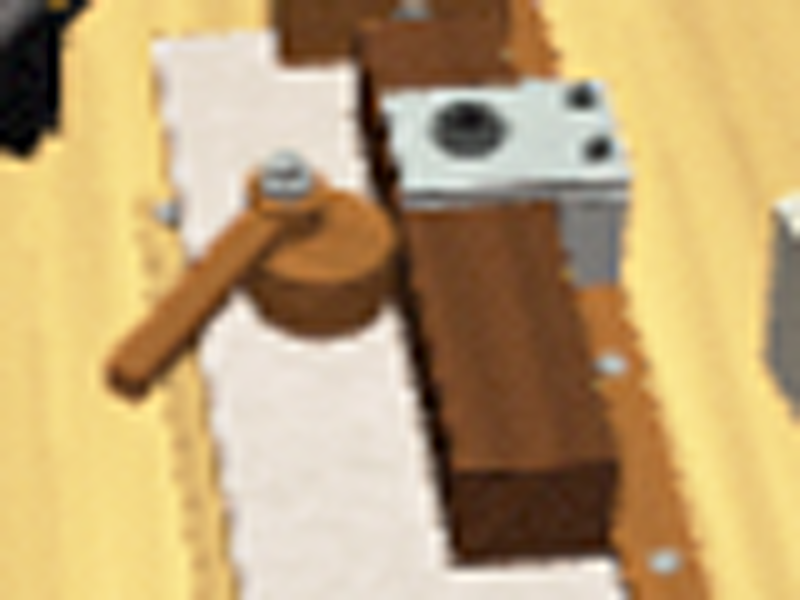

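Run:
```python
from h import *
from bed import bedT
s=dict(np.load("s10.npz"))
for O in ((.6198,.290,.0656),(.6190,.2853,.0656)):
  B=bedT(O,92.85); n=B[:3,2]
  f=lambda P:(P-B[:3,3])@B[:3,:3]*1000
  e=f(onplane(s,[(225+12.6-.45,150+36.0-.45)],n,n@B[:3,3]+.038))[0]
  nut=f(onplane(s,[(225+28.6-.45,150+17.2-.45)],n,n@B[:3,3]+.048))[0]
  print(e,nut)
  for piv in (np.array([-105,53]),nut[:2]):
    v=e[:2]-piv; print("r",np.hypot(*v),"q",np.arctan2(v[1],v[0])-1.48)
```

```text
[-173.11516556  106.73924681   38.        ] [-109.51603853   54.94217137   48.        ]
r 86.76164145161495 q 0.9936278557578198
r 82.02308201352547 q 0.9781142919941805
[-169.12250918  105.75432405   38.        ] [-105.58630182   54.00161404   48.        ]
r 83.0344199051571 q 0.9731558506889617
r 81.94627897831859 q 0.9780492093274717
```

```bash
python3 lev.py 0.98 8 70 78
```

```text
target [0.5066 0.1266 0.1168] [174.55  -4.4  144.01]
t 21.35 pos [0.494  0.1284 0.1547] rot [174.83  -6.77 148.79] F [-1.19  0.08  0.06] w 0.0008
shift tool mm [-16.1   1.8  36.6]
turn scale [-0.0258 -0.0977  0.1579]

tcp in bed [-143.2  133.7  107.4]
F in tool [ 1.06 -0.55  0.01]
implied lever q 0.718
```

>>> servo_tool(moves="-0.004 0 0.012 -0.013 -0.05 0.08 1;-0.004 0 0.012 -0.013 -0.05 0.08 1;0 0 0.012 0 0 0 1;0 0 0 0 0 0 1;0 0 0 0 0 0 1")

```text
time_s: 21.77
tool_pos: [0.4959, 0.1282, 0.1113]
tool_rot: [175.0, -4.5, 143.7]
force: [0.4, -0.2, -0.1]
grip_width: 0.0002
```

```bash
python3 lev.py 0.98 8 32 78
```

```text
target [0.5064 0.1312 0.0791] [174.55  -4.4  144.01]
t 21.77 pos [0.4959 0.1282 0.1113] rot [174.97  -4.46 143.69] F [ 0.44 -0.25 -0.14] w 0.0002
shift tool mm [-9.1  5.9 32.2]
turn scale [-0.0138 -0.0008 -0.0113]

tcp in bed [-148.7  131.8   64.3]
F in tool [-0.51  0.05  0.1 ]
implied lever q 0.782
```

>>> servo_tool(moves="-0.001 0.004 0.012 -0.014 0 -0.01 1;0 0.002 0.012 0 0 0 1;0 0 0.005 0 0 0 1;0 0 0 0 0 0 1;0 0 0 0 0 0 1")

```text
time_s: 22.18
tool_pos: [0.4994, 0.1359, 0.0808]
tool_rot: [174.7, -4.5, 144.0]
force: [0.2, -1.1, -0.4]
grip_width: 0.0002
```

```bash
python3 lev.py 0.98 0 32 78
```

```text
target [0.5128 0.1266 0.0785] [174.55  -4.4  144.01]
t 22.18 pos [0.4994 0.1359 0.0808] rot [174.71  -4.5  143.98] F [ 0.18 -1.11 -0.42] w 0.0002
shift tool mm [-16.5   0.3   1.1]
turn scale [-0.0055 -0.0034 -0.0013]

tcp in bed [-145.   127.9   33.1]
F in tool [-0.83 -0.82  0.28]
implied lever q 0.777
```

>>> servo_tool(moves="-0.006 0 0 0 0 0 1;-0.006 0 0 0 0 0 1;-0.003 0 0 0 0 0 1")

```text
time_s: 22.43
tool_pos: [0.5125, 0.1269, 0.0806]
tool_rot: [174.7, -4.5, 144.0]
force: [-3.9, 2.6, 0.5]
grip_width: 0.0007
```

```bash
python3 lev.py 0.98 0 32 78
```

```text
target [0.5128 0.1266 0.0785] [174.55  -4.4  144.01]
t 22.43 pos [0.5125 0.1269 0.0806] rot [174.66  -4.5  144.05] F [-3.94  2.58  0.51] w 0.0007
shift tool mm [-0.6 -0.2  2. ]
turn scale [-0.0039 -0.0036  0.001 ]

tcp in bed [-154.6  115.3   34. ]
F in tool [ 4.73 -0.21 -0.16]
implied lever q 0.972
```

Contact at q≈0.97, clean orientation. Press on in small steps.

>>> servo_tool(moves="-0.003 0 0 0 0 0 1")

```text
time_s: 22.52
tool_pos: [0.5129, 0.1264, 0.0803]
tool_rot: [174.7, -4.8, 144.1]
force: [-10.7, 6.5, 4.6]
grip_width: 0.0004
```

>>> servo_tool(moves="-0.004 0 0 0 0 0 1")

```text
time_s: 22.6
tool_pos: [0.513, 0.1263, 0.0801]
tool_rot: [174.8, -5.3, 144.2]
force: [-12.3, 4.6, 10.3]
grip_width: 0.0002
```

```bash
python3 lev.py 0.98 0 32 78
```

```text
target [0.5128 0.1266 0.0785] [174.55  -4.4  144.01]
t 22.6 pos [0.513  0.1263 0.0801] rot [174.83  -5.32 144.19] F [-12.28   4.56  10.33] w 0.0002
shift tool mm [ 0.1 -0.1  1.7]
turn scale [-0.0101 -0.0324  0.0034]

tcp in bed [-155.2  114.8   33.7]
F in tool [13.53 -2.65 -9.39]
implied lever q 0.982
```

>>> servo_tool(moves="0.003 0 -0.0005 0 0 0 1;0.006 0 0 0 0 0 1;0.01 0 0 0 0 0 1;0 0 -0.02 0 0 0 1;0 0 -0.035 0 0 0 1;0 0 -0.035 0 0 0 1;0.03 -0.03 -0.01 0 0 0 1;0.03 -0.03 0 0 0 0 1;0.02 -0.02 0 0 0 0 1;0 0 0 0 0 0 1;0 0 0 0 0 0 1")

```text
time_s: 23.52
tool_pos: [0.3876, 0.1079, 0.1869]
tool_rot: [174.6, -4.9, 144.1]
force: [1.4, -0.3, -0.3]
grip_width: 0.0004
```

Run:
```python
from cell import env
from h import *
from bed import bedT
o=env.get_obs(); print(o["time_s"],o["tool_pos"],o["force"])
t=env.read_camera("top"); s=env.read_camera("side"); np.savez("t11.npz",**t); np.savez("s11.npz",**s)
c=lambda x:cv2.cvtColor(x["img"],cv2.COLOR_RGB2BGR)
cv2.imwrite("pics/t11.png",cv2.resize(c(t)[140:220,150:270],None,fx=6,fy=6,interpolation=cv2.INTER_CUBIC))
cv2.imwrite("pics/s11.png",cv2.resize(c(s)[130:230,215:315],None,fx=6,fy=6,interpolation=cv2.INTER_CUBIC))
cv2.imwrite("pics/full11.png",c(t))
```

```text
23.5167 [0.38758528 0.10789358 0.18689013] [ 1.40476634 -0.29738715 -0.28612916]
```

View pics/t11.png

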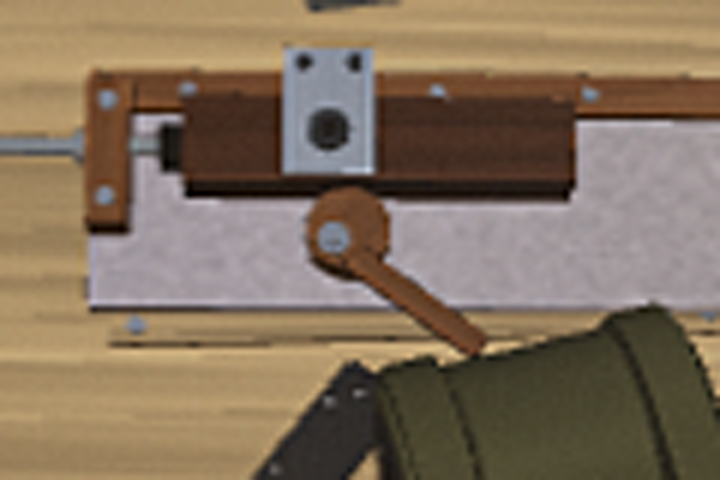

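View pics/s11.png

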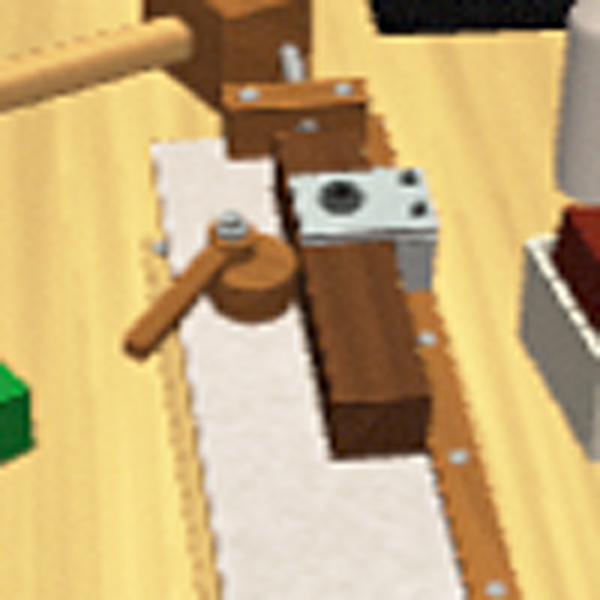

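View pics/full11.png

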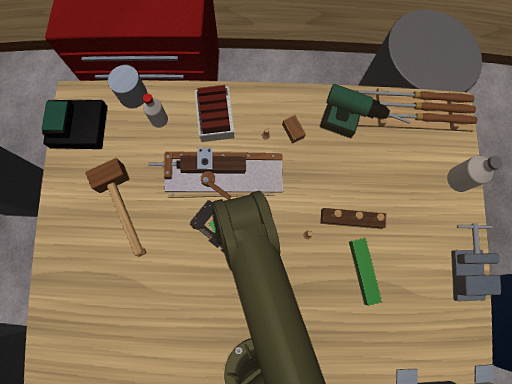

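Run:
```python
from h import *
from bed import bedT
B=bedT([.6198,.290,.0656],92.85); n=B[:3,2]
f=lambda P:np.round((P-B[:3,3])@B[:3,:3]*1000,1)
t=dict(np.load("t11.npz")); im=t["img"].astype(int).sum(2)
for v in (160,164,166): print(v,im[v,172:188].tolist())
print(f(onplane(t,[(150+183/6-.4,140+140/6),(150+575/6-.4,140+140/6)],n,n@B[:3,3]+.038)))
print(f(onplane(t,[(150+183/6-.4,140+190/6)],n,n@B[:3,3]+.0)))
t0=dict(np.load("t4.npz"));
# strip side edges: slope of upper-left edge vs fence
m=((t["img"][...,0]<110)&(t["img"][...,2]<60)).astype(np.uint8)
up=[(u,np.where(m[150:180,u])[0].max()+150+.5) for u in (184,188,192,196,216,220,224,228,232,236,240)]
Q=f(onplane(t,up,n,n@B[:3,3]+.0)); print(Q.tolist(),np.polyfit(Q[:,0],Q[:,1],1))
```

```text
160 [386, 546, 507, 512, 432, 293, 319, 326, 247, 122, 141, 136, 144, 142, 129, 139]
164 [427, 405, 407, 382, 235, 62, 78, 84, 127, 152, 155, 142, 149, 154, 151, 138]
166 [369, 497, 492, 450, 265, 42, 73, 75, 123, 155, 149, 155, 144, 152, 151, 148]
[[ -27.6    3.    38. ]
 [-226.     0.7   38. ]]
[[-26.2  18.8  -0. ]]
[[-38.2, 21.3, -0.0], [-50.6, 21.3, -0.0], [-62.9, 21.2, -0.0], [-75.3, 21.1, -0.0], [-137.5, 20.5, -0.0], [-150.0, 20.4, 0.0], [-162.6, 20.3, -0.0], [-175.1, 20.2, -0.0], [-187.7, 20.1, -0.0], [-200.4, 20.0, -0.0], [-213.0, 19.8, -0.0]] [8.71946119e-03 2.17156357e+01]
```

```bash
python3 -c "
from cell import env
print(env.sign_off())"
```

```text
the job is handed in; nothing more can be done
None
```

The strip is loaded, pressed home and clamped, and I handed the job in at about 24 s; no verdict was reported.

**What I did:**
- **Loading:** I gripped the plain dark strip, laid it flat on the low end of the bed, and slid it under the bush plate against the fence.
- **Pressing home:** I pushed its end onto the buffer with closed fingers. The peak reading was 9.4 N, of which about 2.4 N was sliding friction, so the buffer saw about 7 N at most.
- **Clamping:** I swung the lever to about 0.98 rad. It stopped moving at 11 to 15 N along the push, and I backed off and pushed it again to confirm. Then I let go.

**Last checks:**
- The strip's end lies at x ≈ -27.6 mm against the buffer measured earlier at about -28 mm, with no visible gap.
- The strip lies along the fence, and the cam bears on it. The other things stand where they were by eye in the top view; I did not measure them.

**Less certain:**
- **Strip angle:** The strip's line read about 0.009 rad off my estimate of the bed's direction. That is within the 0.02 rad limit, and the bed estimate may be off by part of that.
- **Cam grip:** I inferred this from the lever force; I could not measure it directly.
- **Lever force:** An up-and-down part of about 9 N came with the final pushes, making about 17 N in all, below the 25 N limit.
- **Laying down:** The wrist force briefly reached about 32 N when the strip touched down on the bed.

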